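Swap the silver remote at the bottom of the tray for the power bank

ROBOT

A 7-joint arm with a two-finger parallel gripper is mounted at the origin on the work surface. World frame = base frame: x ahead of the robot, y to its left, z up, the work surface at z = 0. Lengths are in m, angles in rad, forces in N, time in s.
With the tool pointing down it reaches from about 0.425 to 0.875 m from the base axis. Payload 4.7 kg.
Tool frame: the origin (TCP) lies midway between the tips of the shut fingers; the grasp point (between the pads) lies 19 mm behind it; z points along the fingers, y is the line along which they close (so a half turn about z gives the same grasp; the last joint's range is limited). The gripper opens to 87 mm and grips with 3 to 60 N. Pads are 19 mm wide; open, the fingers measure 117 mm over their backs; the gripper's body (75 mm by 190 mm) begins 51 mm behind the grasp point.
Start: joints at [1.34, 0.321, -0.07, 1.45, 0.023, 1.371, -0.057], TCP at [0.158, -0.631, 0.223] pointing down, gripper open.
Joint ranges: [-2.86, 2.86], [-0.3, 2.09], [-1.38, 1.24], [0.06, 2.45], [-1.56, 4.7], [0.09, 2.05], [-2.69, 2.69]. Speed limits (rad/s): [2.57, 2.57, 3.14, 3.14, 3.14, 3.14, 3.14].

INTERFACE

Orientations are given as a rotation vector (axis times angle).
In Python, from workcell import ctrl, vision gives the robot as it stands.
- The arm moves only by the shell command python3 -m pendant 'ROWS' [FORCE]. ROWS is JSON, a list of rows, each an object with "delta_rot": the turn, a rotation vector about the tool's x, y, z each as a share of 8 degrees, from -1 to 1, a list of three; "translation": the shift along the tool's x, y, z each as a share of 3 cm, from -1 to 1, a list of three; "jaw": the opening, from 0 (shut) to 1 (fully open). In form: [{"delta_rot": [wx, wy, wz], "translation": [x, y, z], "jaw": jaw}, ...]. A call has 1 to 12 rows; each row shifts and turns the commanded pose from where the row before left it, along the tool's axes as they then stand; what a row does not reach is not made up. A row lasts 1/10 s, in which the tool goes at most 50 mm and 8.59 degrees, less where a joint would pass 70% of its speed; a pose out of reach is approached as far as the arm can. A call with a number of a shift or a turn outside -1 to 1 is refused whole. A call with a gripper value outside its range is refused whole. The fingers move at their own pace and stop on an object; FORCE is the grip in N (left out, the last holds). Time passes only in rows, so rows that do not move let the fingers close. It gives the time, the measured TCP pose, the force, the opening and the grip force at its end, in the units of the state.
- ctrl.sense(): the state, without advancing time (a new reading comes with each control period).
- vision.read_camera(name): name is "side" or "top"; returns (picture, depth): 420x560x3 uint8, red, green, blue; 420x560 float32, m along the optical axis (not along the pixel's ray), 0 where there is no reading.
- vision.camera_model(name): a dict with "intrinsics" (3x3 intrinsics, pixels), "D" ([k1, k2, p1, p2, k3] as OpenCV has them; the pictures are not rectified), "view" (4x4, takes a point from world to camera coordinates). Camera axes: x right, y up, looking along -z (the intrinsics and any distortion apply to the point x, -y, -z); pixel columns grow to the right and rows downward; lengths in m; the calibration is good to about 2 mm. A picture is of the moment at which its call begins. camera_model takes no time and is no camera call.
- ctrl.hand_in(): hands the job in; it is judged then, once.
The state is a dict: "t": time; "joints": joint angles; "qd": joint speeds; "effort": joint torques, N m; "ee_pos": TCP position; "orientation": TCP orientation; "force": force on the tool from outside, world axes, zero at the start; "torque": the same for the moment, N m; "width": finger opening in m; "finger_force": force on a finger pad.
Only numpy, scipy, OpenCV 4.12 (cv2) and the standard library are available. Lean on these libraries where they do the work, as an engineer would, in place of code of your own. Each camera call takes 0.05 s, during which the arm holds its last target. There are 200 camera calls.

TASK

The silver remote lies at the bottom of the aluminium tray, hemmed in by the green bottle and under the black remote: clear both onto the cork mat, the bottle upright. Then lay the silver remote squarely on the black rubber charging pad and the power bank squarely on the dark felt liner in the tray, where the silver remote was, and only when both are in place lay the black remote back across the two tray rims between the locating lugs and stand the bottle upright on its coaster again. Never tip the bottle over.

Things in the scene. Friction and masses are not known exactly. Their poses are not given: they have to be found in the camera images.
- bottle: Green glass bottle, empty, capped, standing. Body 62 mm across up to 88 mm, shoulder narrowing to a 27 mm neck from 125 to 145 mm, steel cap 31 mm across from 145 to the top at 165 mm. About 0.26 kg. Origin: centre of its underside; z up its axis. It starts on the coaster, too close to the black remote for an open gripper to take that.
- black_remote: Black TV remote, the longest bar, 180 (x) x 44 (y) x 20 (z) mm, grey buttons on its top. About 0.14 kg. Origin: centre of its underside; x along its length, z up. It starts bridging the tray's two long rims, over the silver remote.
- silver_remote: Silver remote, 120 (x) x 36 (y) x 16 (z) mm, aluminium. About 0.10 kg. Origin: centre of its underside; x along its length, z up. It starts on the felt liner in the tray, partly covered by the black remote that crosses 9 mm above it.
- power_bank: Grey plastic power bank, a rounded block 100 (x) x 44 (y) x 18 (z) mm. About 0.20 kg. Origin: centre of its underside; x along its length, z up. It starts on the white dock beside the charging pad, its near side about 38 mm from the pad's middle.
- tray: Aluminium tray, fixed, 268 (x) x 136 (y) mm. Origin: centre of its underside. Floor 3 mm thick; long rims at y = +-64 mm, 8 mm thick, tops at z = 29 mm, 120 mm free between them; end rims 18 mm high. The black remote belongs across the long rims, its length along y, its middle over the origin, between lugs on the rims (4 mm high, at x = +-35 mm, 64 mm free between).
- liner: Dark grey felt liner on a stiff board, fixed to the tray floor, 130 (x) x 66 (y) x 2 (z) mm, centred at x = -35 mm in the tray, x along the tray's x. Origin: centre of its underside; the top is 2 mm above it.
- coaster: Blue-glazed ceramic coaster, fixed to the tray floor, round, 90 mm across, 6 mm thick, centred at x = +82 mm in the tray. Origin: centre of its underside; the top is 6 mm above it.
- mat: Cork side mat, fixed, 200 (x) x 170 (y) x 3 (z) mm, empty. Origin: centre of its underside. The side area for the bottle and the black remote.
- pad: Black rubber charging pad, fixed, empty, 144 (x) x 60 (y) x 3 (z) mm, on a white plastic dock plate (160 x 176 mm, top at z = 8 mm) on which the power bank lies beside it. (A tablet on a stand, a mug and a candle stand beyond the work and play no part.) Origin: centre of its underside, at z = 8 mm; its top is 3 mm above that; x along its length.
Things that resemble listed ones, but are neither listed nor needed, are in the scene too. What is shaped like the power_bank but blue or turquoise is not meant. Of the things shaped like the liner, the grey one is meant.

How it is judged:
On the way, in this order (a step that is already met when the one before it is completed fails the run):
1. the bottle (upright) and the black remote (flat) both rest on the cork mat, released (x of bottle in the frame of mat between -0.095 and 0.095 m and y of bottle in the frame of mat between -0.08 and 0.08 m and z of bottle in the frame of mat between -0.001 and 0.007 m and angle between each of bottle, black_remote's own z axis and vertical below 0.06 rad and x of black_remote in the frame of mat between -0.095 and 0.095 m and y of black_remote in the frame of mat between -0.08 and 0.08 m and z of black_remote in the frame of mat between -0.001 and 0.007 m and contact force between each of bottle, black_remote and the fingers below 0.1 N and linear speed of each of bottle, black_remote below 0.02 m/s and angular speed of each of bottle, black_remote below 0.2 rad/s), for 0.2 s.
2. with those two still on the mat, the silver remote lies on the charging pad and the power bank on the liner, released (all of step 1 and x of silver_remote in the frame of pad between -0.012 and 0.012 m and y of silver_remote in the frame of pad between -0.012 and 0.012 m and z of silver_remote in the frame of pad between -0.001 and 0.007 m and angle between each of silver_remote, power_bank's own z axis and vertical below 0.06 rad and angle between the x axis of silver_remote and the x axis of pad, either way round below 0.2 rad and x of power_bank in the frame of liner between -0.015 and 0.015 m and y of power_bank in the frame of liner between -0.011 and 0.011 m and z of power_bank in the frame of liner between -0.002 and 0.006 m and angle between the x axis of power_bank and the x axis of liner, either way round below 0.2 rad and contact force between each of silver_remote, power_bank and the fingers below 0.1 N and linear speed of each of silver_remote, power_bank below 0.02 m/s and angular speed of each of silver_remote, power_bank below 0.2 rad/s), for 0.2 s.
At the end, for the whole second after the job is handed in: Flat, within 0.2 rad, released, still: silver remote on pad (12 mm in x, y), power bank on liner (15 mm along, 11 across), black remote across both rims between the lugs (12 mm along tray, 15 across); bottle upright, within 14 mm of the coaster's centre (x of silver_remote in the frame of pad between -0.012 and 0.012 m and y of silver_remote in the frame of pad between -0.012 and 0.012 m and z of silver_remote in the frame of pad between -0.001 and 0.007 m and angle between each of silver_remote, power_bank, black_remote, bottle's own z axis and vertical below 0.06 rad and angle between the x axis of silver_remote and the x axis of pad, either way round below 0.2 rad and x of power_bank in the frame of liner between -0.015 and 0.015 m and y of power_bank in the frame of liner between -0.011 and 0.011 m and z of power_bank in the frame of liner between -0.002 and 0.006 m and angle between the x axis of power_bank and the x axis of liner, either way round below 0.2 rad and contact force between each of silver_remote, power_bank, bottle, black_remote and the fingers below 0.1 N and linear speed of each of silver_remote, power_bank, bottle, black_remote below 0.02 m/s and angular speed of each of silver_remote, power_bank, bottle, black_remote below 0.2 rad/s and x of black_remote in the frame of tray between -0.012 and 0.012 m and y of black_remote in the frame of tray between -0.015 and 0.015 m and z of black_remote in the frame of tray between 0.025 and 0.033 m and angle between the x axis of black_remote and the y axis of tray, either way round below 0.2 rad and horizontal distance between bottle and coaster below 0.014 m and z of bottle in the frame of coaster between 0.002 and 0.01 m); the robot touches nothing.
It fails at once if the bottle is tipped over (angle between bottle's own z axis and vertical above 0.6 rad).
It also fails if it takes over 136 s, if anything falls off the work surface, if the arm or the gripper's body presses on something with over 40 N, if the wrist force passes 120 N, or if a joint passes its speed limit or range.

## Working session

There is one attempt and no reset: what is moved stays moved. The work goes in short steps, Python scripts to look and compute and a shell command to move; the robot and the scene stay as the last step left them, time stands still between calls to the robot, and variables do not carry over. Pictures are saved under pics/ and viewed, at most 14 in all, crops included, and the job is handed in when it is done.

```bash
mkdir -p pics; ls; cat > h.py <<'E'
import numpy as np, cv2
from workcell import ctrl, vision
from scipy.spatial.transform import Rotation as R
def cam(n):
    m=vision.camera_model(n); return np.array(m['intrinsics'],float),np.array(m['D'],float),np.array(m['view'],float)
def rays(n,uv):
    K,D,V=cam(n); p=cv2.undistortPoints(np.array(uv,float).reshape(-1,1,2),K,D).reshape(-1,2)
    d=np.c_[p[:,0],-p[:,1],-np.ones(len(p))]@V[:3,:3]   # R^T d
    return -V[:3,:3].T@V[:3,3], d
def onz(n,uv,z):
    c,d=rays(n,uv); return c+d*((z-c[2])/d[:,2])[:,None]
def cloud(n,dep):
    h,w=dep.shape; u,v=np.meshgrid(np.arange(w),np.arange(h)); c,d=rays(n,np.c_[u.ravel(),v.ravel()])
    return (c+d*dep.reshape(-1,1)).reshape(h,w,3)
def shot(n,tag):
    p,d=vision.read_camera(n); cv2.imwrite(f'pics/{tag}.png',p[:,:,::-1]); np.savez(f'pics/{tag}.npz',p=p,d=d); return p,d
E
python3 - <<'E'
from h import *
for n in('top','side'):
    shot(n,n+'0'); c,d=rays(n,[[280,210]]); print(n,c,d)
s=ctrl.sense(); print({k:np.round(s[k],3).tolist() for k in s}); print(R.from_rotvec(s['orientation']).as_matrix().round(3))
E
```

```text
pics
top [0.29582498 0.06418076 1.10929685] [[ 0.21587789 -0.00946829 -0.97638555]]
side [0.276583   1.22686792 0.77446884] [[ 0.18775735 -0.83669115 -0.51469699]]
{'t': 0.1, 'joints': [1.34, 0.322, -0.07, 1.452, 0.023, 1.371, -0.057], 'qd': [0.0, -0.003, -0.0, -0.002, -0.0, -0.0, 0.0], 'effort': [0.0, -49.257, -0.406, -31.339, -0.064, 0.04, 0.0], 'ee_pos': [0.157, -0.63, 0.222], 'orientation': [-3.116, -0.383, 0.0], 'force': [0.605, -0.427, -0.85], 'torque': [0.036, 0.037, -0.011], 'finger_force': 0.0, 'width': 0.087}
[[ 0.97   0.242 -0.001]
 [ 0.242 -0.97   0.002]
 [-0.    -0.002 -1.   ]]
```

View pics/top0.png

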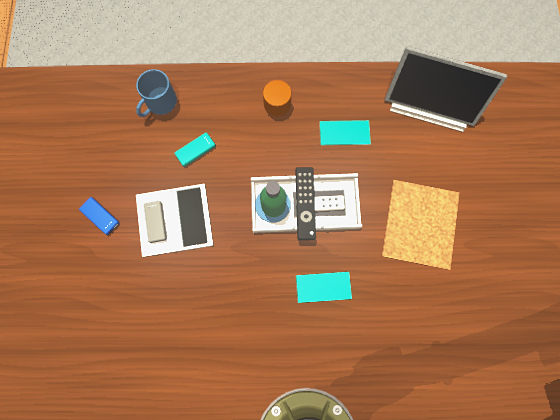

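View pics/side0.png

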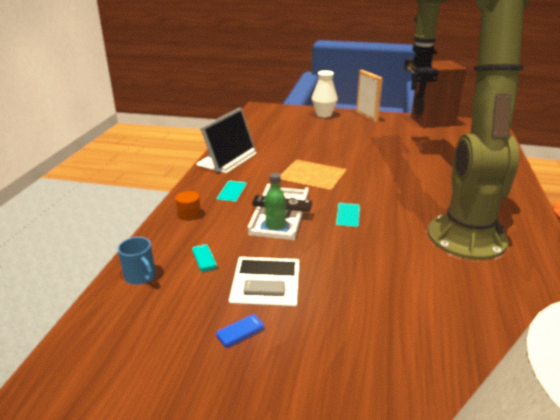

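Top view: the base is at the bottom, world x points up and y points left. The tray is at about (306,203), the black remote at (305,203), the bottle cap at (273,188), the dock at (175,220) with the power bank at (154,221) and the pad at (192,217), and the mat at (422,225). In the side view the bottle stands at (275,210) beside the black remote.

```bash
python3 - <<'E'
import cv2
a=cv2.imread('pics/top0.png'); b=a[155:255,245:370]; c=a[175:265,125:225]
o=cv2.resize(b,None,fx=6,fy=6,interpolation=cv2.INTER_CUBIC); cv2.imwrite('pics/c1.png',o)
E
python3 - <<'E'
from h import *
z=np.load('pics/top0.npz');p=z['p'];d=z['d']
hsv=cv2.cvtColor(p,cv2.COLOR_RGB2HSV).astype(int);H,S,V=hsv[...,0],hsv[...,1],hsv[...,2]
C=cloud('top',d)
def box(x0,x1,y0,y1):
    m=np.zeros(d.shape,bool); m[y0:y1,x0:x1]=1; return m
def rect(name,m,zt):
    m=cv2.morphologyEx(m.astype(np.uint8),cv2.MORPH_OPEN,np.ones((3,3),np.uint8))
    cs=cv2.findContours(m,cv2.RETR_EXTERNAL,cv2.CHAIN_APPROX_NONE)[0]; c=max(cs,key=cv2.contourArea)
    w=onz('top',c.reshape(-1,2),zt)[:,:2]; r=cv2.minAreaRect((w*1000).astype(np.float32))
    k=np.zeros(d.shape,np.uint8);cv2.drawContours(k,[c],-1,1,-1); q=C[(k>0)&(d>0)]
    print(name,'c',np.round(r[0],1),'size',np.round(r[1],1),'ang',round(r[2],1),'med z',np.round(np.median(q[:,2])*1000,1))
rect('mat',(S>90)&(V>150)&(H>12)&(H<30)&box(375,470,170,280),.003)
rect('dock',((S<60)&(V>190))&box(125,220,175,265),.008)
rect('pad',(V<75)&box(125,220,175,265),.011)
rect('bank',(S>15)&(S<100)&(V>100)&(V<200)&box(140,172,190,250),.026)
rect('black',(V<90)&(S<80)&box(292,320,160,245),.049)
rect('trayout',(((S<70)&(V>140))|(V<90))&box(245,370,170,240),.029)
rect('cap',(S<70)&(V>60)&(V<170)&box(262,285,178,200),.165)
rect('coaster',(H>95)&(H<120)&(S>80)&box(245,300,175,240),.009)
E
```

```text
mat c [ 502.  -298.9] size [172.2 201.2] ang 77.8 med z 3.2
dock c [519.3 318.9] size [159.6 176.3] ang 8.9 med z 9.3Traceback (most recent call last):
  File "<stdin>", line 15, in <module>
  File "<stdin>", line 9, in rect
ValueError: max() iterable argument is empty
```

View pics/c1.png

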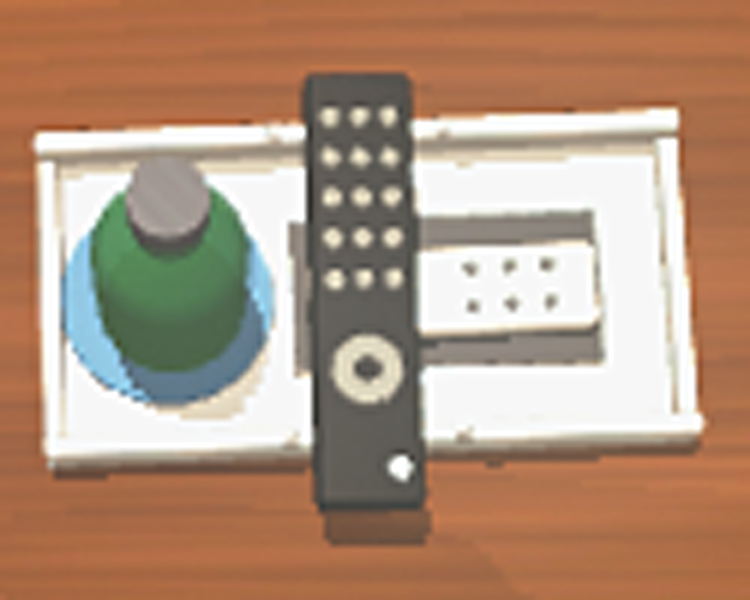

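The crop shows the bottle left on the blue coaster (crop (168,270)) and the black remote crossing at (363,290). The silver remote's free end is at (510,285) on the grey liner (295-603, 210-365).

```bash
cat > seg.py <<'E'
from h import *
def box(x0,x1,y0,y1):
    m=np.zeros((420,560),bool); m[y0:y1,x0:x1]=1; return m
def ld(tag):
    z=np.load(f'pics/{tag}.npz');p=z['p'];d=z['d']
    hsv=cv2.cvtColor(p,cv2.COLOR_RGB2HSV).astype(int)
    return p,d,hsv[...,0],hsv[...,1],hsv[...,2],cloud(tag.rstrip('0123456789abcdef') if 0 else ('top' if tag.startswith('top') else 'side'),d)
def rect(name,m,zt,C,cam='top',k3=3):
    m=cv2.morphologyEx(m.astype(np.uint8),cv2.MORPH_OPEN,np.ones((k3,k3),np.uint8))
    cs=cv2.findContours(m,cv2.RETR_EXTERNAL,cv2.CHAIN_APPROX_NONE)[0]
    if not cs: print(name,'none'); return
    c=max(cs,key=cv2.contourArea)
    w=onz(cam,c.reshape(-1,2),zt)[:,:2]; r=cv2.minAreaRect((w*1000).astype(np.float32))
    k=np.zeros(m.shape,np.uint8);cv2.drawContours(k,[c],-1,1,-1); q=C[k>0]
    print(name,'c',np.round(r[0],1),'size',np.round(r[1],1),'ang',round(r[2],1),'med z',np.round(np.median(q[:,2])*1000,1),'px',np.round(c.reshape(-1,2).mean(0)))
    return w
E
python3 - <<'E'
from seg import *
p,d,H,S,V,C=ld('top0'); print(p[217,192],p[221,154],p[188,273],p[230,304])
dk=(V<120)&(S<90)
rect('pad',dk&box(165,220,175,260),.011,C)
rect('bank',(V<225)&(p.max(2)-p.min(2).astype(int)>12)&box(142,170,197,248),.026,C)
rect('black',dk&box(292,320,160,245),.049,C)
rect('cap',(S<50)&(V>60)&(V<190)&box(262,284,178,200),.165,C)
rect('coaster',(H>95)&(H<120)&(S>50)&box(245,300,175,240),.009,C,k3=2)
Z=C[...,2]
rect('tray hi',(Z>.010)&(Z<.06)&box(245,370,165,240),.029,C,k3=1)
rect('trayw',(S<50)&(V>170)&box(245,300,165,240),.029,C,k3=2)
rect('trayR',(((S<60)&(V>170))|((V<170)&(S<45)))&box(318,370,165,240),.029,C,k3=2)
rect('liner',(V<170)&(S<60)&box(318,350,186,220),.005,C,k3=1)
rect('bottle',(H>50)&(H<90)&(S>80)&box(250,295,175,225),.088,C,k3=2)
capm=(Z>.15)&box(250,295,170,225); q=C[capm]; print('cap pts',len(q),q[:,:2].min(0),q[:,:2].max(0),q.mean(0))
q=C[(Z>.044)&(Z<.055)&box(290,322,160,245)]; r=cv2.minAreaRect((q[:,:2]*1000).astype(np.float32)); print('black depth',r,np.median(q[:,2]))
q=C[(Z>.016)&(Z<.026)&box(322,350,190,215)]; r=cv2.minAreaRect((q[:,:2]*1000).astype(np.float32)); print('silver depth',r,np.median(q[:,2]))
q=C[(Z>.020)&(Z<.032)&box(142,172,195,250)]; r=cv2.minAreaRect((q[:,:2]*1000).astype(np.float32)); print('bank depth',r,np.median(q[:,2]))
# tray corners
print(onz('top',[[245+38/6,155+140/6],[245+676/6,155+112/6],[245+700/6,155+428/6],[245+50/6,155+455/6]],.029))
# silver right end corners in crop, liner corners
print('silver',onz('top',[[245+590/6,155+244/6],[245+598/6,155+323/6],[245+420/6,155+253/6],[245+420/6,155+333/6]],.021))
print('liner',onz('top',[[245+593/6,155+211/6],[245+603/6,155+362/6],[245+292/6,155+223/6],[245+297/6,155+374/6]],.005))
E
```

```text
[91 90 83] [218 211 187] [163 153 146] [98 95 88]
pad c [525.9 273.3] size [141.4  57.8] ang 8.8 med z 11.4 px [192. 216.]
bank c [512.3 360.7] size [97.9 44.9] ang 10.1 med z 26.1 px [154. 218.]
black c [502.3  -6.8] size [90.2 43.5] ang 1.1 med z 49.0 px [306. 222.]
cap c [552.5  70.6] size [28.1 33.6] ang 89.3 med z 173.9 px [272. 188.]
coaster c [539.8  72.1] size [86.6 63.9] ang 83.2 med z 8.8 px [273. 211.]
tray hi c [553.2 -10.2] size [183.1 267.6] ang 1.3 med z 20.1 px [305. 203.]
trayw c [543.4  66.4] size [124.7 107.2] ang 0.3 med z 5.2 px [274. 207.]
trayR c [553.8 -91.2] size [139.3 105.4] ang 1.3 med z 6.2 px [340. 197.]
liner c [531.7 -74.8] size [14.8 67.6] ang 2.9 med z 5.8 px [331. 213.]
bottle c [549.7  69.8] size [42.5 56.6] ang 2.8 med z 117.4 px [273. 198.]
cap pts 188 [0.29582498 0.05650846] [0.56715739 0.08480964] [0.53960086 0.07020565 0.21257334]
black depth ((549.0992431640625, -7.434452056884766), (179.53627014160156, 44.028175354003906), 0.500270664691925) 0.049161443752681944
silver depth ((555.5282592773438, -77.63397979736328), (36.6412467956543, 56.266990661621094), 1.9854949712753296) 0.021146715264358074
bank depth ((512.7301635742188, 363.233642578125), (101.0040283203125, 45.54927444458008), 9.177313804626465) 0.026031235522094853
[[ 0.61616871  0.12383921  0.029     ]
 [ 0.62516863 -0.14149213  0.029     ]
 [ 0.49153532 -0.1443287   0.029     ]
 [ 0.48381527  0.11898848  0.029     ]]
silver [[ 0.57097754 -0.10429405  0.021     ]
 [ 0.53741532 -0.1060936   0.021     ]
 [ 0.56798385 -0.03367891  0.021     ]
 [ 0.53411433 -0.03263243  0.021     ]]
liner [[ 0.58935116 -0.10868403  0.005     ]
 [ 0.52431223 -0.10993267  0.005     ]
 [ 0.58564239  0.0183466   0.005     ]
 [ 0.52082101  0.01759847  0.005     ]]
```

Positions agree with the given sizes: tray centre (.554,-.011) at 1.6°, liner centre (.555,-.046), coaster and bottle (.552,.071), pad (.526,.273) at 9°, power bank (.513,.363) at 9°, mat (.502,-.299). I'll start with the bottle.

```bash
python3 -m pendant '[{"delta_rot":[0,0,0.875],"translation":[0,0,0],"jaw":0.8},{"delta_rot":[0,0,0.875],"translation":[0,0,0],"jaw":0.8},{"delta_rot":[0,0,0],"translation":[1,-1,0],"jaw":0.8},{"delta_rot":[0,0,0],"translation":[1,-1,0],"jaw":0.8},{"delta_rot":[0,0,0],"translation":[1,-1,0],"jaw":0.8},{"delta_rot":[0,0,0],"translation":[1,-1,0],"jaw":0.8},{"delta_rot":[0,0,0],"translation":[1,-1,0],"jaw":0.8},{"delta_rot":[0,0,0],"translation":[1,-1,0],"jaw":0.8},{"delta_rot":[0,0,0],"translation":[1,-1,0],"jaw":0.8},{"delta_rot":[0,0,0],"translation":[1,-1,0],"jaw":0.8},{"delta_rot":[0,0,0],"translation":[1,-1,0],"jaw":0.8},{"delta_rot":[0,0,0],"translation":[0,0,0],"jaw":0.8}]' 25
python3 - <<'E'
from h import *
s=ctrl.sense(); print(R.from_rotvec(s['orientation']).as_matrix().round(3))
E
```

```text
t: 1.3
ee_pos: [0.4327, -0.3537, 0.2224]
orientation: [-3.138, -0.019, -0.004]
force: [1.1, 0.8, 1.2]
width: 0.0696
finger_force: 0.0
[[ 1.     0.012  0.002]
 [ 0.012 -1.     0.003]
 [ 0.002 -0.003 -1.   ]]
```

```bash
python3 -m pendant '[{"delta_rot":[0,0,0],"translation":[0.35,-1,0],"jaw":0.8},{"delta_rot":[0,0,0],"translation":[0.35,-1,0],"jaw":0.8},{"delta_rot":[0,0,0],"translation":[0.35,-1,0],"jaw":0.8},{"delta_rot":[0,0,0],"translation":[0.35,-1,0],"jaw":0.8},{"delta_rot":[0,0,0],"translation":[0.35,-1,0],"jaw":0.8},{"delta_rot":[0,0,0],"translation":[0.35,-1,0],"jaw":0.8},{"delta_rot":[0,0,0],"translation":[0.35,-1,0],"jaw":0.8},{"delta_rot":[0,0,0],"translation":[0.35,-1,0],"jaw":0.8},{"delta_rot":[0,0,0],"translation":[0.35,-1,0],"jaw":0.8},{"delta_rot":[0,0,0],"translation":[0.35,-1,0],"jaw":0.8},{"delta_rot":[0,0,0],"translation":[0.35,-1,0],"jaw":0.8},{"delta_rot":[0,0,0],"translation":[0.35,-1,0],"jaw":0.8}]'
python3 -m pendant '[{"delta_rot":[0,0,0],"translation":[0,-1,0],"jaw":0.8},{"delta_rot":[0,0,0],"translation":[0,-0.9,0],"jaw":0.8},{"delta_rot":[0,0,0],"translation":[0,0,0],"jaw":0.8},{"delta_rot":[0,0,0],"translation":[0,0,0],"jaw":0.8},{"delta_rot":[0,0,0],"translation":[0,0,0],"jaw":0.8}]'
```

```text
t: 2.5
ee_pos: [0.5532, 0.0001, 0.2222]
orientation: [3.141, -0.0, -0.001]
force: [1.2, 0.6, -0.5]
width: 0.0696
finger_force: 0.0
t: 3.0
ee_pos: [0.5532, 0.0547, 0.2222]
orientation: [3.141, -0.003, -0.001]
force: [-0.1, 0.3, -0.0]
width: 0.0696
finger_force: 0.0
```

```bash
python3 -m pendant '[{"delta_rot":[0,0,0],"translation":[-0.03,-0.53,0],"jaw":0.8},{"delta_rot":[0,0,0],"translation":[0,0,0.5],"jaw":0.8},{"delta_rot":[0,0,0],"translation":[0,0,0.5],"jaw":0.8},{"delta_rot":[0,0,0],"translation":[0,0,0.5],"jaw":0.8},{"delta_rot":[0,0,0],"translation":[0,0,0.5],"jaw":0.8},{"delta_rot":[0,0,0],"translation":[0,0,0.5],"jaw":0.8},{"delta_rot":[0,0,0],"translation":[0,0,0],"jaw":0.8},{"delta_rot":[0,0,0],"translation":[0,0,0],"jaw":0.3},{"delta_rot":[0,0,0],"translation":[0,0,0],"jaw":0.2},{"delta_rot":[0,0,0],"translation":[0,0,0],"jaw":0.1},{"delta_rot":[0,0,0],"translation":[0,0,0],"jaw":0.1},{"delta_rot":[0,0,0],"translation":[0,0,0],"jaw":0.1}]' 25
python3 -m pendant '[{"delta_rot":[0,0,0],"translation":[0,0,0],"jaw":0.1},{"delta_rot":[0,0,0],"translation":[0,0,0],"jaw":0.1},{"delta_rot":[0,0,0],"translation":[0,0,0],"jaw":0.1}]'
```

```text
t: 4.2
ee_pos: [0.5525, 0.0724, 0.1479]
orientation: [3.141, 0.001, 0.001]
force: [-1.1, 0.5, -0.7]
width: 0.0375
finger_force: 0.0
t: 4.5
ee_pos: [0.5525, 0.0722, 0.1478]
orientation: [3.141, 0.0, 0.001]
force: [-0.1, -0.4, 1.9]
width: 0.0302
finger_force: 25.0
```

```bash
python3 -m pendant '[{"delta_rot":[0,0,0],"translation":[0,0,-0.3],"jaw":0.1},{"delta_rot":[0,0,0],"translation":[0,0,-0.6],"jaw":0.1},{"delta_rot":[0,0,0],"translation":[0,0,-0.8],"jaw":0.1},{"delta_rot":[0,0,0],"translation":[0,0,-0.6],"jaw":0.1},{"delta_rot":[0,0,0],"translation":[0,0.2,-0.4],"jaw":0.1},{"delta_rot":[0,0,0],"translation":[0,0.4,0],"jaw":0.1},{"delta_rot":[0,0,0],"translation":[0,0.6,0],"jaw":0.1},{"delta_rot":[0,0,0],"translation":[0,0.8,0],"jaw":0.1},{"delta_rot":[0,0,0],"translation":[0,0.8,0],"jaw":0.1},{"delta_rot":[0,0,0],"translation":[0,0.8,0],"jaw":0.1},{"delta_rot":[0,0,0],"translation":[0,0.8,0],"jaw":0.1},{"delta_rot":[0,0,0],"translation":[0,0.8,0],"jaw":0.1}]'
python3 -m pendant '[{"delta_rot":[0,0,0],"translation":[0,0.8,0],"jaw":0.1},{"delta_rot":[0,0,0],"translation":[0,0.8,0],"jaw":0.1},{"delta_rot":[0,0,0],"translation":[0,0.8,0],"jaw":0.1},{"delta_rot":[0,0,0],"translation":[0,0.8,0],"jaw":0.1},{"delta_rot":[0,0,0],"translation":[0,0.8,0],"jaw":0.1},{"delta_rot":[0,0,0],"translation":[0,0.8,0],"jaw":0.1},{"delta_rot":[0,0,0],"translation":[0,0.8,0],"jaw":0.1},{"delta_rot":[0,0,0],"translation":[0,0.8,0],"jaw":0.1},{"delta_rot":[0,0,0],"translation":[0,0.8,0],"jaw":0.1},{"delta_rot":[0,0,0],"translation":[0,0.7,0],"jaw":0.1},{"delta_rot":[0,0,0],"translation":[0,0.5,0],"jaw":0.1},{"delta_rot":[0,0,0],"translation":[0,0.3,0],"jaw":0.1}]'
python3 -m pendant '[{"delta_rot":[0,0,0],"translation":[0,0,0],"jaw":0.1},{"delta_rot":[0,0,0],"translation":[0,0,0],"jaw":0.1},{"delta_rot":[0,0,0],"translation":[0,0,0],"jaw":0.1}]'
```

```text
t: 5.7
ee_pos: [0.5511, -0.086, 0.227]
orientation: [3.142, -0.001, -0.004]
force: [-0.0, -0.6, -2.8]
width: 0.0303
finger_force: 25.0
t: 6.9
ee_pos: [0.5515, -0.3465, 0.2276]
orientation: [-3.141, 0.002, 0.002]
force: [0.2, 0.3, -2.5]
width: 0.0305
finger_force: 25.0
t: 7.2
ee_pos: [0.5531, -0.3428, 0.2288]
orientation: [-3.141, -0.004, -0.001]
force: [-0.3, 0.1, -2.6]
width: 0.0303
finger_force: 25.0
```

```bash
python3 -m pendant '[{"delta_rot":[0,0,0],"translation":[0.05,0.3,0],"jaw":0.1},{"delta_rot":[0,0,0],"translation":[0.05,0.3,0],"jaw":0.1},{"delta_rot":[0,0,0],"translation":[0,0,0.4],"jaw":0.1},{"delta_rot":[0,0,0],"translation":[0,0,0.7],"jaw":0.1},{"delta_rot":[0,0,0],"translation":[0,0,0.7],"jaw":0.1},{"delta_rot":[0,0,0],"translation":[0,0,0.5],"jaw":0.1},{"delta_rot":[0,0,0],"translation":[0,0,0.2],"jaw":0.1},{"delta_rot":[0,0,0],"translation":[0,0,0.1],"jaw":0.1},{"delta_rot":[0,0,0],"translation":[0,0,0.1],"jaw":0.1},{"delta_rot":[0,0,0],"translation":[0,0,0.1],"jaw":0.1},{"delta_rot":[0,0,0],"translation":[0,0,0],"jaw":0.1},{"delta_rot":[0,0,0],"translation":[0,0,0],"jaw":0.1}]'
```

```text
t: 8.4
ee_pos: [0.5557, -0.3627, 0.145]
orientation: [3.141, 0.001, 0.001]
force: [-0.2, 0.5, -2.8]
width: 0.0301
finger_force: 25.0
```

```bash
python3 -m pendant '[{"delta_rot":[0,0,0],"translation":[0,0,0.05],"jaw":0.1},{"delta_rot":[0,0,0],"translation":[0,0,0.05],"jaw":0.1},{"delta_rot":[0,0,0],"translation":[0,0,0],"jaw":0.1},{"delta_rot":[0,0,0],"translation":[0,0,0],"jaw":0.1}]'
```

```text
t: 8.8
ee_pos: [0.5556, -0.3627, 0.1418]
orientation: [3.141, 0.001, 0.001]
force: [-0.4, -0.1, -1.2]
width: 0.0304
finger_force: 25.0
```

```bash
python3 -m pendant '[{"delta_rot":[0,0,0],"translation":[0,0,0],"jaw":0.5},{"delta_rot":[0,0,0],"translation":[0,0,0],"jaw":0.6},{"delta_rot":[0,0,0],"translation":[0,0,0],"jaw":0.7},{"delta_rot":[0,0,0],"translation":[0,0,0],"jaw":0.8},{"delta_rot":[0,0,0],"translation":[0,0,-0.4],"jaw":0.8},{"delta_rot":[0,0,0],"translation":[0,0,-0.8],"jaw":0.8},{"delta_rot":[0,0,0],"translation":[0,0,-0.8],"jaw":0.8},{"delta_rot":[0,0,0],"translation":[0,-0.5,-0.4],"jaw":0.8},{"delta_rot":[0,0,0],"translation":[0,-1,0],"jaw":0.8},{"delta_rot":[0,0,0],"translation":[0,-1,0],"jaw":0.8},{"delta_rot":[0,0,0],"translation":[0,-1,0],"jaw":0.8},{"delta_rot":[0,0,0],"translation":[0,-1,0],"jaw":0.8}]'
python3 -m pendant '[{"delta_rot":[0,0,0],"translation":[0,-1,0],"jaw":0.8},{"delta_rot":[0,0,0],"translation":[0,-1,0],"jaw":0.8},{"delta_rot":[0,0,0],"translation":[0,-1,0],"jaw":0.8},{"delta_rot":[0,0,0],"translation":[0,-1,0.5],"jaw":0.8},{"delta_rot":[0,0,0],"translation":[0,-1,0.8],"jaw":0.8},{"delta_rot":[0,0,0],"translation":[0,-1,0.8],"jaw":0.8},{"delta_rot":[0,0,0],"translation":[0,-0.8,0.8],"jaw":0.8},{"delta_rot":[0,0,0],"translation":[0,-0.6,0.4],"jaw":0.8},{"delta_rot":[0,0,0],"translation":[0,0,0],"jaw":0.8},{"delta_rot":[0,0,0],"translation":[0,0,0],"jaw":0.8},{"delta_rot":[0,0,0],"translation":[0,0,0],"jaw":0.8}]'
python3 - <<'E'
from seg import *
shot('top','top1'); p,d,H,S,V,C=ld('top1');Z=C[...,2]
m=(V<225)&box(375,480,160,285); 
q=C[(Z>.15)&(Z<.19)&box(375,480,150,285)]
print('cap',len(q),(q[:,:2].min(0)+q[:,:2].max(0))/2,np.median(q[:,2]))
E
```

```text
t: 10.0
ee_pos: [0.5552, -0.2248, 0.2138]
orientation: [-3.141, -0.002, -0.0]
force: [0.1, -0.3, -0.4]
width: 0.0695
finger_force: 0.0
t: 11.1
ee_pos: [0.556, -0.007, 0.1157]
orientation: [3.141, -0.002, 0.003]
force: [0.5, -0.7, 0.2]
width: 0.07
finger_force: 0.0
cap 200 [ 0.55514047 -0.36289154] 0.16783080831658148
```

```bash
python3 -m pendant '[{"delta_rot":[0,0,0],"translation":[-0.23,0,0.6],"jaw":0.8},{"delta_rot":[0,0,0],"translation":[0,0,0.7],"jaw":0.8},{"delta_rot":[0,0,0],"translation":[0,0,0.6],"jaw":0.8},{"delta_rot":[0,0,0],"translation":[0,0,0.5],"jaw":0.8},{"delta_rot":[0,0,0],"translation":[0,0,0.3],"jaw":0.8},{"delta_rot":[0,0,0],"translation":[0,0,0.12],"jaw":0.8},{"delta_rot":[0,0,0],"translation":[0,0,0],"jaw":0.8},{"delta_rot":[0,0,0],"translation":[0,0,0],"jaw":0.4},{"delta_rot":[0,0,0],"translation":[0,0,0],"jaw":0.3},{"delta_rot":[0,0,0],"translation":[0,0,0],"jaw":0.3},{"delta_rot":[0,0,0],"translation":[0,0,0],"jaw":0.3},{"delta_rot":[0,0,0],"translation":[0,0,0],"jaw":0.3}]' 25
```

```text
t: 12.35
ee_pos: [0.5487, -0.0058, 0.0303]
orientation: [3.141, 0.001, 0.001]
force: [-0.2, -0.7, 2.0]
width: 0.0436
finger_force: 25.0
```

```bash
python3 -m pendant '[{"delta_rot":[0,0,0],"translation":[0,0,-0.4],"jaw":0.3},{"delta_rot":[0,0,0],"translation":[0,0,-0.8],"jaw":0.3},{"delta_rot":[0,0,0],"translation":[-0.3,0.3,-0.8],"jaw":0.3},{"delta_rot":[0,0,0],"translation":[-0.5,0.6,-0.4],"jaw":0.3},{"delta_rot":[0,0,0],"translation":[-0.6,0.8,0],"jaw":0.3},{"delta_rot":[0,0,0],"translation":[-0.6,0.8,0],"jaw":0.3},{"delta_rot":[0,0,0],"translation":[-0.6,0.8,0],"jaw":0.3},{"delta_rot":[0,0,0],"translation":[-0.57,0.8,0],"jaw":0.3},{"delta_rot":[0,0,0],"translation":[0,0.8,0],"jaw":0.3},{"delta_rot":[0,0,0],"translation":[0,0.8,0],"jaw":0.3},{"delta_rot":[0,0,0],"translation":[0,0.8,0],"jaw":0.3},{"delta_rot":[0,0,0],"translation":[0,0.8,0],"jaw":0.3}]'
python3 -m pendant '[{"delta_rot":[0,0,0],"translation":[0,0.7,0],"jaw":0.3},{"delta_rot":[0,0,0],"translation":[0,0.4,0],"jaw":0.3},{"delta_rot":[0,0,0],"translation":[0,0,0],"jaw":0.3},{"delta_rot":[0,0,0],"translation":[0,0,0],"jaw":0.3},{"delta_rot":[0,0,0],"translation":[0,0,0],"jaw":0.3}]'
```

```text
t: 13.55
ee_pos: [0.4534, -0.2253, 0.1026]
orientation: [3.141, 0.001, 0.001]
force: [1.0, -0.2, -2.3]
width: 0.0437
finger_force: 25.0
t: 14.05
ee_pos: [0.4537, -0.256, 0.102]
orientation: [-3.141, -0.004, 0.0]
force: [0.8, 0.0, -1.4]
width: 0.0439
finger_force: 25.0
```

Next I go down to TCP .005, about 97 mm.

```bash
python3 -m pendant '[{"delta_rot":[0,0,0],"translation":[0,0,0.4],"jaw":0.3},{"delta_rot":[0,0,0],"translation":[0,0,0.7],"jaw":0.3},{"delta_rot":[0,0,0],"translation":[0,0,0.8],"jaw":0.3},{"delta_rot":[0,0,0],"translation":[0,0,0.6],"jaw":0.3},{"delta_rot":[0,0,0],"translation":[0,0,0.4],"jaw":0.3},{"delta_rot":[0,0,0],"translation":[0,0,0.15],"jaw":0.3},{"delta_rot":[0,0,0],"translation":[0,0,0.1],"jaw":0.3},{"delta_rot":[0,0,0],"translation":[0,0,0],"jaw":0.3},{"delta_rot":[0,0,0],"translation":[0,0,0],"jaw":0.3}]'
```

```text
t: 14.95
ee_pos: [0.4541, -0.2579, 0.0082]
orientation: [3.141, 0.001, 0.002]
force: [-0.1, 0.3, -1.1]
width: 0.0439
finger_force: 25.0
```

```bash
python3 -m pendant '[{"delta_rot":[0,0,0],"translation":[0,0,0.06],"jaw":0.3},{"delta_rot":[0,0,0],"translation":[0,0,0.06],"jaw":0.3},{"delta_rot":[0,0,0],"translation":[0,0,0],"jaw":0.3},{"delta_rot":[0,0,0],"translation":[0,0,0],"jaw":0.3}]'
python3 -m pendant '[{"delta_rot":[0,0,0],"translation":[0,0,0],"jaw":0.55},{"delta_rot":[0,0,0],"translation":[0,0,0],"jaw":0.7},{"delta_rot":[0,0,0],"translation":[0,0,0],"jaw":0.7},{"delta_rot":[0,0,0],"translation":[0,0,-0.4],"jaw":0.7},{"delta_rot":[0,0,0],"translation":[0,0,-0.8],"jaw":0.7},{"delta_rot":[0,0,0],"translation":[0,0,-1],"jaw":0.7},{"delta_rot":[0,0,0],"translation":[0.3,-0.5,-1],"jaw":0.7},{"delta_rot":[0,0,-1],"translation":[0,-1,-0.5],"jaw":0.7},{"delta_rot":[0,0,0],"translation":[0,-1,0],"jaw":0.7},{"delta_rot":[0,0,0],"translation":[0,-0.5,0],"jaw":0.7},{"delta_rot":[0,0,0],"translation":[0,0,0],"jaw":0.7}]'
python3 - <<'E'
from seg import *
shot('top','top2'); p,d,H,S,V,C=ld('top2');Z=C[...,2]
s=ctrl.sense(); print(R.from_rotvec(s['orientation']).as_matrix().round(3), s['joints'])
q=C[(Z>.016)&(Z<.026)&box(290,350,185,222)]; r=cv2.minAreaRect((q[:,:2]*1000).astype(np.float32)); print('silver depth',len(q),r,np.median(q[:,2]))
q=C[(Z>.0035)&(Z<.0065)&(V<170)&(S<60)&box(290,350,180,225)]; r=cv2.minAreaRect((q[:,:2]*1000).astype(np.float32)); print('liner',len(q),r)
q=C[(Z>.015)&(Z<.03)&(V<130)&(S<90)&box(370,480,170,300)]; r=cv2.minAreaRect((q[:,:2]*1000).astype(np.float32)); print('black',len(q),r,np.median(q[:,2]))
q=C[(V<120)&(S<90)&(Z<.015)&box(165,220,175,260)]; r=cv2.minAreaRect((q[:,:2]*1000).astype(np.float32)); print('pad',len(q),r,np.median(q[:,2]))
cv2.imwrite('pics/c2.png',cv2.resize(p[150:310,240:500,::-1],None,fx=3,fy=3))
E
```

```text
t: 15.35
ee_pos: [0.4539, -0.258, 0.0043]
orientation: [3.141, 0.001, 0.001]
force: [-0.6, -0.6, 0.9]
width: 0.0438
finger_force: 25.0
t: 16.45
ee_pos: [0.456, -0.1662, 0.1152]
orientation: [3.133, 0.225, -0.0]
force: [0.2, -0.2, 0.6]
width: 0.0609
finger_force: 0.0
[[ 0.99   0.141 -0.   ]
 [ 0.141 -0.99  -0.001]
 [-0.     0.001 -1.   ]] [ 0.75260749  0.08156786 -0.47049269  1.96679673  0.0426161   1.10212972
 -1.16540288]
silver depth 671 ((553.5355834960938, -45.60356521606445), (36.34251022338867, 119.82142639160156), 2.2668230533599854) 0.021027887622529384
liner 291 ((569.6142578125, -43.84673309326172), (128.4209442138672, 93.31338500976562), 88.64644622802734)
black 71 ((418.9410705566406, -237.2571258544922), (7.708879470825195, 67.9544677734375), 87.60037994384766) 0.021532677762055696
pad 1247 ((524.8607788085938, 286.7259521484375), (144.2397003173828, 111.83198547363281), 8.909321784973145) 0.011240856897856144
```

View pics/c2.png

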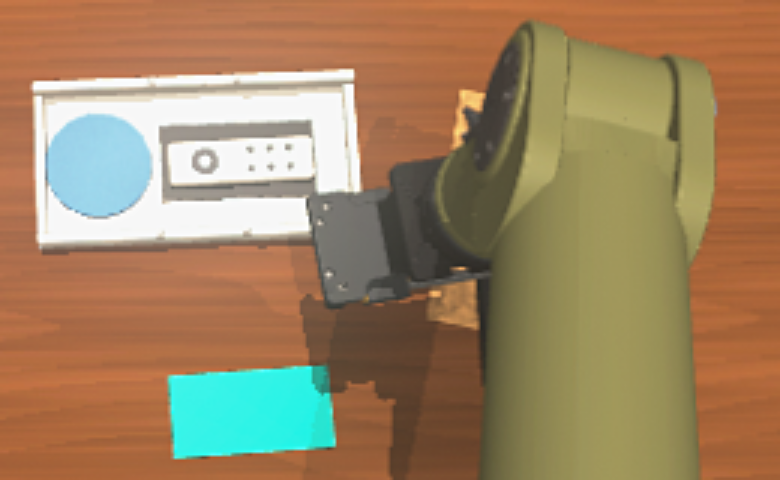

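Clean view of the tray: silver remote at crop (240,160), fully uncovered on the liner, coaster at (98,165) empty. It measures (.5535,-.0456) at 2.3°, z top 21 mm. Next I rotate the tool to match.

```bash
python3 -m pendant '[{"delta_rot":[0,0,-1],"translation":[0,0,0],"jaw":0.7},{"delta_rot":[0,0,-1],"translation":[0,0,0],"jaw":0.7},{"delta_rot":[0,0,-1],"translation":[0,0,0],"jaw":0.7},{"delta_rot":[0,0,-1],"translation":[0,0,0],"jaw":0.7},{"delta_rot":[0,0,-1],"translation":[0,0,0],"jaw":0.7},{"delta_rot":[0,0,-1],"translation":[0,0,0],"jaw":0.7},{"delta_rot":[0,0,-1],"translation":[0,0,0],"jaw":0.7},{"delta_rot":[0,0,-1],"translation":[0,0,0],"jaw":0.7},{"delta_rot":[0,0,-1],"translation":[0,0,0],"jaw":0.7},{"delta_rot":[0,0,-1],"translation":[0,0,0],"jaw":0.7},{"delta_rot":[0,0,-0.5],"translation":[0,0,0],"jaw":0.7},{"delta_rot":[0,0,0],"translation":[0,0,0],"jaw":0.7}]'
cat >> h.py <<'E'
def go(x,y,z,yaw):
    s=ctrl.sense(); M=R.from_rotvec(s['orientation']).as_matrix(); p=np.array(s['ee_pos'])
    cy=np.degrees(np.arctan2(M[1,0],M[0,0])); print('pos',p.round(4),'yaw',cy.round(2),'w',round(s['width'],4),'F',np.round(s['force'],1),'tilt',M[:,2].round(4))
    print('tool units now',(M.T@(np.array([x,y,z])-p)/.03).round(2),'wz units',round(-(yaw-cy)/8,2))
E
python3 -c "
from h import *
go(.5535,-.0456,.0075,92.3)"
```

```text
t: 17.7
ee_pos: [0.4558, -0.17, 0.1144]
orientation: [-2.185, -2.257, 0.001]
force: [-0.2, -0.3, -0.4]
width: 0.0608
finger_force: 0.0
pos [ 0.4558 -0.17    0.1144] yaw 91.87 w 0.0608 F [-0.2 -0.3 -0.4] tilt [-6.e-04 -0.e+00 -1.e+00]
tool units now [4.04 3.39 3.56] wz units -0.05
```

```bash
python3 -m pendant '[{"delta_rot":[0,0,-0.05],"translation":[0.8,0.68,0],"jaw":0.65},{"delta_rot":[0,0,0],"translation":[0.8,0.68,0],"jaw":0.65},{"delta_rot":[0,0,0],"translation":[0.8,0.68,0.4],"jaw":0.65},{"delta_rot":[0,0,0],"translation":[0.8,0.68,0.6],"jaw":0.65},{"delta_rot":[0,0,0],"translation":[0.8,0.65,0.6],"jaw":0.65},{"delta_rot":[0,0,0],"translation":[0,0,0.4],"jaw":0.65},{"delta_rot":[0,0,0],"translation":[0,0,0],"jaw":0.65},{"delta_rot":[0,0,0],"translation":[0,0,0],"jaw":0.65},{"delta_rot":[0,0,0],"translation":[0,0,0],"jaw":0.65}]'
python3 -c "
from h import *
go(.5535,-.0456,.0075,92.3)"
```

```text
t: 18.6
ee_pos: [0.5524, -0.0459, 0.0555]
orientation: [2.176, 2.264, -0.001]
force: [0.3, -0.5, 0.2]
width: 0.0564
finger_force: 0.0
pos [ 0.5524 -0.0459  0.0555] yaw 92.26 w 0.0564 F [ 0.3 -0.5  0.2] tilt [ 8.0e-04 -1.2e-03 -1.0e+00]
tool units now [0.01 0.04 1.6 ] wz units -0.01
```

```bash
python3 -m pendant '[{"delta_rot":[0,0,0],"translation":[0,0.03,0.4],"jaw":0.65},{"delta_rot":[0,0,0],"translation":[0,0,0.5],"jaw":0.65},{"delta_rot":[0,0,0],"translation":[0,0,0.4],"jaw":0.65},{"delta_rot":[0,0,0],"translation":[0,0,0.2],"jaw":0.65},{"delta_rot":[0,0,0],"translation":[0,0,0.06],"jaw":0.65},{"delta_rot":[0,0,0],"translation":[0,0,0],"jaw":0.65},{"delta_rot":[0,0,0],"translation":[0,0,0],"jaw":0.35},{"delta_rot":[0,0,0],"translation":[0,0,0],"jaw":0.2},{"delta_rot":[0,0,0],"translation":[0,0,0],"jaw":0.2},{"delta_rot":[0,0,0],"translation":[0,0,0],"jaw":0.2},{"delta_rot":[0,0,0],"translation":[0,0,0],"jaw":0.2}]' 25
```

```text
t: 19.7
ee_pos: [0.5534, -0.044, 0.0084]
orientation: [2.173, 2.268, 0.0]
force: [-0.3, 0.3, 2.1]
width: 0.036
finger_force: 25.0
```

```bash
python3 -m pendant '[{"delta_rot":[0,0,0],"translation":[0,0,-0.4],"jaw":0.2},{"delta_rot":[0,0,0],"translation":[0,0,-0.8],"jaw":0.2},{"delta_rot":[0,0,0],"translation":[0.3,0,-0.9],"jaw":0.2},{"delta_rot":[0,0,0],"translation":[0.6,0,-0.6],"jaw":0.2},{"delta_rot":[0,0,0],"translation":[0.9,0,-0.4],"jaw":0.2},{"delta_rot":[0,0,0],"translation":[1,0,0],"jaw":0.2},{"delta_rot":[0,0,0],"translation":[1,0,0],"jaw":0.2},{"delta_rot":[0,0,0],"translation":[1,0,0],"jaw":0.2},{"delta_rot":[0,0,0],"translation":[1,0,0],"jaw":0.2},{"delta_rot":[0,0,0],"translation":[1,0,0],"jaw":0.2},{"delta_rot":[0,0,0],"translation":[1,0,0],"jaw":0.2},{"delta_rot":[0,0,0],"translation":[1,0,0],"jaw":0.2}]'
python3 -m pendant '[{"delta_rot":[0,0,0.4],"translation":[0.9,0,0],"jaw":0.2},{"delta_rot":[0,0,1],"translation":[0.6,0,0],"jaw":0.2},{"delta_rot":[0,0,1],"translation":[0,0,0],"jaw":0.2},{"delta_rot":[0,0,1],"translation":[0,0,0],"jaw":0.2},{"delta_rot":[0,0,1],"translation":[0,0,0],"jaw":0.2},{"delta_rot":[0,0,1],"translation":[0,0,0],"jaw":0.2},{"delta_rot":[0,0,1],"translation":[0,0,0],"jaw":0.2},{"delta_rot":[0,0,1],"translation":[0,0,0],"jaw":0.2},{"delta_rot":[0,0,1],"translation":[0,0,0],"jaw":0.2},{"delta_rot":[0,0,1],"translation":[0,0,0],"jaw":0.2},{"delta_rot":[0,0,1],"translation":[0,0,0],"jaw":0.2},{"delta_rot":[0,0,0],"translation":[0,0,0],"jaw":0.2}]'
python3 -m pendant '[{"delta_rot":[0,0,0],"translation":[0,0,0],"jaw":0.2},{"delta_rot":[0,0,0],"translation":[0,0,0],"jaw":0.2}]'
python3 - <<'E'
from seg import *
go(.5275,.2736,.016,9)
shot('top','top3');p,d,H,S,V,C=ld('top3');Z=C[...,2]
q=C[(Z>.015)&(Z<.03)&(V<130)&(S<90)&box(370,480,170,300)]; r=cv2.minAreaRect((q[:,:2]*1000).astype(np.float32)); print('black',len(q),r,np.median(q[:,2]))
q=C[(Z>.15)&(Z<.19)&box(375,480,150,285)]
print('cap',len(q),(q[:,:2].min(0)+q[:,:2].max(0))/2,np.median(q[:,2]))
q=C[(Z>.020)&(Z<.032)&box(135,172,190,255)]; r=cv2.minAreaRect((q[:,:2]*1000).astype(np.float32)); print('bank',len(q),r)
rect('pad',(V<120)&(S<90)&(Z<.016)&(Z>.006)&box(170,215,175,260),.011,C)
E
```

```text
t: 20.9
ee_pos: [0.5417, 0.2208, 0.1017]
orientation: [2.174, 2.268, -0.0]
force: [0.5, 0.5, -1.0]
width: 0.0357
finger_force: 25.0
t: 22.1
ee_pos: [0.5409, 0.2648, 0.1015]
orientation: [3.131, 0.252, 0.0]
force: [-0.3, 0.5, -1.5]
width: 0.0356
finger_force: 25.0
t: 22.3
ee_pos: [0.541, 0.2648, 0.1012]
orientation: [-3.131, -0.256, 0.0]
force: [-0.1, -1.4, -1.1]
width: 0.0358
finger_force: 25.0
pos [0.541  0.2648 0.1012] yaw 9.37 w 0.0358 F [-0.1 -1.4 -1.1] tilt [-1.e-04  0.e+00 -1.e+00]
tool units now [-0.4  -0.36  2.84] wz units 0.05
black 1008 ((453.0229797363281, -256.2474365234375), (175.54946899414062, 43.021507263183594), 0.22958514094352722) 0.02301044777934247
cap 199 [ 0.55504575 -0.36267046] 0.16777617138720835
bank 386 ((498.3012390136719, 362.53839111328125), (71.43710327148438, 44.02413558959961), 12.912900924682617)
pad none
```

View pics/top3.png

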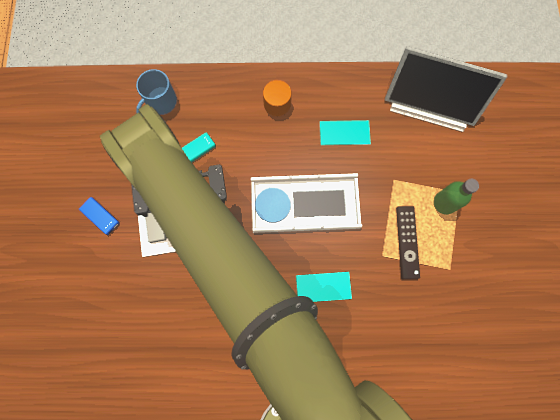

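The mat step is met: the bottle at px (455,198) stands and the black remote at (408,243) lies flat on the cork. The liner at (320,203) is empty, and the silver remote is in hand over the pad. Next I lower it.

```bash
python3 -m pendant '[{"delta_rot":[0,0,0.05],"translation":[-0.4,-0.36,0],"jaw":0.2},{"delta_rot":[0,0,0],"translation":[0,0,0.4],"jaw":0.2},{"delta_rot":[0,0,0],"translation":[0,0,0.7],"jaw":0.2},{"delta_rot":[0,0,0],"translation":[0,0,0.7],"jaw":0.2},{"delta_rot":[0,0,0],"translation":[0,0,0.5],"jaw":0.2},{"delta_rot":[0,0,0],"translation":[0,0,0.25],"jaw":0.2},{"delta_rot":[0,0,0],"translation":[0,0,0.1],"jaw":0.2},{"delta_rot":[0,0,0],"translation":[0,0,0],"jaw":0.2},{"delta_rot":[0,0,0],"translation":[0,0,0],"jaw":0.2},{"delta_rot":[0,0,0],"translation":[0,0,0],"jaw":0.2}]'
python3 -c "
from h import *
go(.5275,.2736,.0144,9)"
```

```text
t: 23.35
ee_pos: [0.5281, 0.2739, 0.0224]
orientation: [-3.132, -0.242, -0.002]
force: [0.2, 0.5, -1.0]
width: 0.0361
finger_force: 25.0
pos [0.5281 0.2739 0.0224] yaw 8.83 w 0.0361 F [ 0.2  0.5 -1. ] tilt [ 1.5e-03  6.0e-04 -1.0e+00]
tool units now [-0.02  0.01  0.27] wz units -0.02
```

```bash
python3 -m pendant '[{"delta_rot":[0,0,0],"translation":[0,0,0.12],"jaw":0.2},{"delta_rot":[0,0,0],"translation":[0,0,0.08],"jaw":0.2},{"delta_rot":[0,0,0],"translation":[0,0,0.05],"jaw":0.2},{"delta_rot":[0,0,0],"translation":[0,0,0],"jaw":0.2},{"delta_rot":[0,0,0],"translation":[0,0,0],"jaw":0.2}]'
python3 -m pendant '[{"delta_rot":[0,0,0],"translation":[0,0,0],"jaw":0.45},{"delta_rot":[0,0,0],"translation":[0,0,0],"jaw":0.6},{"delta_rot":[0,0,0],"translation":[0,0,0],"jaw":0.6},{"delta_rot":[0,0,0],"translation":[0,0,-0.4],"jaw":0.6},{"delta_rot":[0,0,0],"translation":[0,0,-0.8],"jaw":0.7},{"delta_rot":[0,0,0],"translation":[0,-0.6,-0.6],"jaw":0.8},{"delta_rot":[0,0,0],"translation":[0,-0.9,0],"jaw":0.8},{"delta_rot":[0,0,0],"translation":[0,-0.9,0],"jaw":0.8},{"delta_rot":[0,0,0],"translation":[0,-0.6,0],"jaw":0.8},{"delta_rot":[0,0,0],"translation":[0,0,0],"jaw":0.8},{"delta_rot":[0,0,0],"translation":[0,0,0],"jaw":0.8}]'
python3 - <<'E'
from seg import *
go(.5127,.3632,.0115,9.2)
shot('top','top4');p,d,H,S,V,C=ld('top4');Z=C[...,2]
shot('side','side4');p,d,H,S,V,C=ld('side4');Z=C[...,2]
m=box(225,305,250,310)
q=C[(Z>.0205)&(Z<.032)&m]; r=cv2.minAreaRect((q[:,:2]*1000).astype(np.float32)); print(len(q),r)
cv2.imwrite('pics/s4.png',cv2.resize(p[230:320,200:330,::-1],None,fx=5,fy=5))
E
```

```text
t: 23.85
ee_pos: [0.5274, 0.2734, 0.0144]
orientation: [3.132, 0.242, -0.0]
force: [-2.3, -2.0, 3.8]
width: 0.0362
finger_force: 25.0
t: 24.95
ee_pos: [0.5138, 0.3617, 0.0679]
orientation: [3.131, 0.242, -0.0]
force: [0.6, -0.9, -0.1]
width: 0.0693
finger_force: 0.0
pos [0.5138 0.3617 0.0679] yaw 8.84 w 0.0693 F [ 0.6 -0.9 -0.1] tilt [-2.0e-04 -1.3e-03 -1.0e+00]
tool units now [-0.03 -0.06  1.88] wz units -0.04
662 ((513.069091796875, 322.955810546875), (98.90026092529297, 142.1211700439453), 3.1019070148468018)
```

View pics/s4.png

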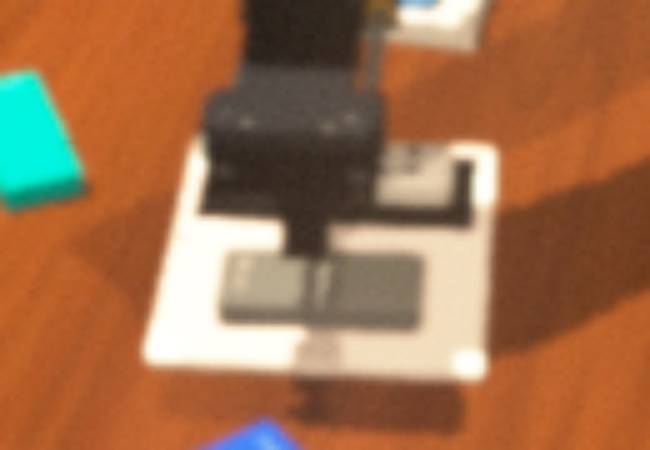

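The silver remote lies on the pad (crop (415,185)). The fingers are above the middle of the grey bank (crop (320,290)), one on each side of it. Next I grasp the bank.

```bash
python3 -m pendant '[{"delta_rot":[0,0,-0.04],"translation":[-0.03,-0.06,0.4],"jaw":0.8},{"delta_rot":[0,0,0],"translation":[0,0,0.6],"jaw":0.8},{"delta_rot":[0,0,0],"translation":[0,0,0.5],"jaw":0.8},{"delta_rot":[0,0,0],"translation":[0,0,0.28],"jaw":0.8},{"delta_rot":[0,0,0],"translation":[0,0,0.1],"jaw":0.8},{"delta_rot":[0,0,0],"translation":[0,0,0],"jaw":0.8},{"delta_rot":[0,0,0],"translation":[0,0,0],"jaw":0.5},{"delta_rot":[0,0,0],"translation":[0,0,0],"jaw":0.3},{"delta_rot":[0,0,0],"translation":[0,0,0],"jaw":0.3},{"delta_rot":[0,0,0],"translation":[0,0,0],"jaw":0.3},{"delta_rot":[0,0,0],"translation":[0,0,0],"jaw":0.3}]' 30
```

```text
t: 26.15
ee_pos: [0.5127, 0.3642, 0.012]
orientation: [-3.132, -0.251, -0.001]
force: [0.1, -0.7, 1.2]
width: 0.0433
finger_force: 29.9
```

```bash
python3 -m pendant '[{"delta_rot":[0,0,0],"translation":[0,0,-0.4],"jaw":0.3},{"delta_rot":[0,0,0],"translation":[0,0,-0.8],"jaw":0.3},{"delta_rot":[0,0,0],"translation":[0,0.3,-0.9],"jaw":0.3},{"delta_rot":[0,0,0],"translation":[0,0.6,-0.6],"jaw":0.3},{"delta_rot":[0,0,0],"translation":[-0.1,0.9,-0.3],"jaw":0.3},{"delta_rot":[0,0,0],"translation":[-0.1,1,0],"jaw":0.3},{"delta_rot":[0,0,0],"translation":[-0.1,1,0],"jaw":0.3},{"delta_rot":[0,0,0],"translation":[-0.1,1,0],"jaw":0.3},{"delta_rot":[0,0,0],"translation":[-0.1,1,0],"jaw":0.3},{"delta_rot":[0,0,0],"translation":[-0.1,1,0],"jaw":0.3},{"delta_rot":[0,0,0],"translation":[-0.1,1,0],"jaw":0.3},{"delta_rot":[0,0,0],"translation":[-0.1,1,0],"jaw":0.3}]'
python3 -m pendant '[{"delta_rot":[0,0,0],"translation":[0,1,0],"jaw":0.3},{"delta_rot":[0,0,0],"translation":[0,1,0],"jaw":0.3},{"delta_rot":[0,0,0],"translation":[0,1,0],"jaw":0.3},{"delta_rot":[0,0,0],"translation":[0,1,0],"jaw":0.3},{"delta_rot":[0,0,-0.3],"translation":[0,0.6,0],"jaw":0.3},{"delta_rot":[0,0,-1],"translation":[0,0.3,0],"jaw":0.3},{"delta_rot":[0,0,-1],"translation":[0,0,0],"jaw":0.3},{"delta_rot":[0,0,-1],"translation":[0,0,0],"jaw":0.3},{"delta_rot":[0,0,-1],"translation":[0,0,0],"jaw":0.3},{"delta_rot":[0,0,-1],"translation":[0,0,0],"jaw":0.3},{"delta_rot":[0,0,-1],"translation":[0,0,0],"jaw":0.3},{"delta_rot":[0,0,-1],"translation":[0,0,0],"jaw":0.3}]'
python3 -m pendant '[{"delta_rot":[0,0,-1],"translation":[0,0,0],"jaw":0.3},{"delta_rot":[0,0,-1],"translation":[0,0,0],"jaw":0.3},{"delta_rot":[0,0,-1],"translation":[0,0,0],"jaw":0.3},{"delta_rot":[0,0,0],"translation":[0,0,0],"jaw":0.3},{"delta_rot":[0,0,0],"translation":[0,0,0],"jaw":0.3},{"delta_rot":[0,0,0],"translation":[0,0,0],"jaw":0.3}]'
python3 - <<'E'
from seg import *
go(.5552,-.0457,.009,91.7)
shot('top','top5');p,d,H,S,V,C=ld('top5');Z=C[...,2]
q=C[(Z>.0215)&(Z<.032)&box(170,215,175,260)]; r=cv2.minAreaRect((q[:,:2]*1000).astype(np.float32)); print('silver',len(q),r,np.median(q[:,2]))
rect('pad',(((V<120)&(S<90))|((Z>.0215)&(Z<.032)))&box(170,215,175,260),.011,C)
rect('dock',(((S<60)&(V>190))|(Z>.0055))&(Z<.04)&box(125,220,175,265),.008,C)
E
```

```text
t: 27.35
ee_pos: [0.5306, 0.0985, 0.1022]
orientation: [3.131, 0.251, 0.001]
force: [0.8, -0.2, -0.2]
width: 0.0438
finger_force: 29.9
t: 28.55
ee_pos: [0.5544, -0.0452, 0.1021]
orientation: [2.606, 1.754, 0.0]
force: [-0.2, 0.1, -1.2]
width: 0.0439
finger_force: 29.9
t: 29.15
ee_pos: [0.5545, -0.0454, 0.1018]
orientation: [2.194, 2.249, -0.0]
force: [-0.1, -0.0, -1.1]
width: 0.0438
finger_force: 29.9
pos [ 0.5545 -0.0454  0.1018] yaw 91.42 w 0.0438 F [-0.1 -0.  -1.1] tilt [ 1.e-04 -1.e-04 -1.e+00]
tool units now [-0.01  0.02  3.09] wz units -0.04
silver 679 ((527.4932861328125, 272.9848937988281), (121.03646087646484, 36.23910140991211), 8.773120880126953) 0.02710404361769747
pad c [525.4 273.4] size [140.7  57.7] ang 8.6 med z 24.1 px [192. 216.]
dock c [519.3 318.6] size [160.7 176.8] ang 8.7 med z 9.4 px [174. 220.]
```

Silver remote is on the pad within 2 mm. Next I lower the bank onto the liner.

```bash
python3 -m pendant '[{"delta_rot":[0,0,-0.04],"translation":[0,0.02,0.4],"jaw":0.3},{"delta_rot":[0,0,0],"translation":[0,0,0.8],"jaw":0.3},{"delta_rot":[0,0,0],"translation":[0,0,0.8],"jaw":0.3},{"delta_rot":[0,0,0],"translation":[0,0,0.5],"jaw":0.3},{"delta_rot":[0,0,0],"translation":[0,0,0.25],"jaw":0.3},{"delta_rot":[0,0,0],"translation":[0,0,0.1],"jaw":0.3},{"delta_rot":[0,0,0],"translation":[0,0,0],"jaw":0.3},{"delta_rot":[0,0,0],"translation":[0,0,0],"jaw":0.3},{"delta_rot":[0,0,0],"translation":[0,0,0],"jaw":0.3}]'
python3 -c "
from h import *
go(.5552,-.0457,.009,91.7)"
```

```text
t: 30.1
ee_pos: [0.556, -0.0455, 0.0171]
orientation: [2.184, 2.256, 0.001]
force: [0.7, 0.3, -2.0]
width: 0.0436
finger_force: 29.9
pos [ 0.556  -0.0455  0.0171] yaw 91.86 w 0.0436 F [ 0.7  0.3 -2. ] tilt [ 1.8e-03 -5.0e-04 -1.0e+00]
tool units now [-0.   -0.03  0.27] wz units 0.02
```

```bash
python3 -m pendant '[{"delta_rot":[0,0,0],"translation":[0,-0.02,0.12],"jaw":0.3},{"delta_rot":[0,0,0],"translation":[0,0,0.08],"jaw":0.3},{"delta_rot":[0,0,0],"translation":[0,0,0.05],"jaw":0.3},{"delta_rot":[0,0,0],"translation":[0,0,0],"jaw":0.3},{"delta_rot":[0,0,0],"translation":[0,0,0],"jaw":0.3}]'
python3 -m pendant '[{"delta_rot":[0,0,0],"translation":[0,0,0],"jaw":0.55},{"delta_rot":[0,0,0],"translation":[0,0,0],"jaw":0.7},{"delta_rot":[0,0,0],"translation":[0,0,0],"jaw":0.7},{"delta_rot":[0,0,0],"translation":[0,0,-0.4],"jaw":0.7},{"delta_rot":[0,0,0],"translation":[0,0,-0.8],"jaw":0.7},{"delta_rot":[0,0,0],"translation":[0,0,-1],"jaw":0.7},{"delta_rot":[0,0,0],"translation":[-0.5,-0.4,-1],"jaw":0.8},{"delta_rot":[0,0,0],"translation":[-1,-0.6,-0.4],"jaw":0.8},{"delta_rot":[0,0,0],"translation":[-1,-0.6,0],"jaw":0.8},{"delta_rot":[0,0,0],"translation":[-1,-0.6,0],"jaw":0.8},{"delta_rot":[0,0,0],"translation":[-1,-0.6,0],"jaw":0.8},{"delta_rot":[0,0,0],"translation":[-0.5,0,0],"jaw":0.8}]'
python3 -m pendant '[{"delta_rot":[0,0,1],"translation":[0,0,0],"jaw":0.8},{"delta_rot":[0,0,1],"translation":[0,0,0],"jaw":0.8},{"delta_rot":[0,0,1],"translation":[0,0,0],"jaw":0.8},{"delta_rot":[0,0,1],"translation":[0,0,0],"jaw":0.8},{"delta_rot":[0,0,1],"translation":[0,0,0],"jaw":0.8},{"delta_rot":[0,0,1],"translation":[0,0,0],"jaw":0.8},{"delta_rot":[0,0,1],"translation":[0,0,0],"jaw":0.8},{"delta_rot":[0,0,1],"translation":[0,0,0],"jaw":0.8},{"delta_rot":[0,0,1],"translation":[0,0,0],"jaw":0.8},{"delta_rot":[0,0,1],"translation":[0,0,0],"jaw":0.8},{"delta_rot":[0,0,1],"translation":[0,0,0],"jaw":0.8},{"delta_rot":[0,0,0.4],"translation":[0,0,0],"jaw":0.8}]'
python3 -m pendant '[{"delta_rot":[0,0,0],"translation":[0,0,0],"jaw":0.8},{"delta_rot":[0,0,0],"translation":[0,0,0],"jaw":0.8}]'
python3 - <<'E'
from seg import *
go(.4535,-.2575,.0055,0.3)
shot('top','top6');p,d,H,S,V,C=ld('top6');Z=C[...,2]
q=C[(Z>.017)&(Z<.026)&box(290,350,185,222)]; r=cv2.minAreaRect((q[:,:2]*1000).astype(np.float32)); print('bank',len(q),r,np.median(q[:,2]))
cv2.imwrite('pics/c6.png',cv2.resize(p[150:290,240:480,::-1],None,fx=3,fy=3))
E
```

```text
t: 30.6
ee_pos: [0.5543, -0.0455, 0.009]
orientation: [-2.185, -2.257, 0.001]
force: [-2.1, -0.6, 3.8]
width: 0.0435
finger_force: 29.9
t: 31.8
ee_pos: [0.4732, -0.2017, 0.1175]
orientation: [2.189, 2.251, -0.003]
force: [0.2, 0.9, 0.5]
width: 0.0698
finger_force: 0.0
t: 33.0
ee_pos: [0.4764, -0.1975, 0.1173]
orientation: [-3.142, -0.014, -0.002]
force: [0.1, -0.5, -0.2]
width: 0.0692
finger_force: 0.0
t: 33.2
ee_pos: [0.476, -0.1977, 0.117]
orientation: [3.141, 0.022, 0.001]
force: [0.0, -0.2, -0.3]
width: 0.0698
finger_force: 0.0
pos [ 0.476  -0.1977  0.117 ] yaw 0.8 w 0.0698 F [ 0.  -0.2 -0.3] tilt [ 6.e-04 -0.e+00 -1.e+00]
tool units now [-0.78  1.98  3.72] wz units 0.06
bank 650 ((555.3997802734375, -47.70149612426758), (45.03178787231445, 99.84365844726562), 2.6221375465393066) 0.02271675989897226
```

View pics/c6.png

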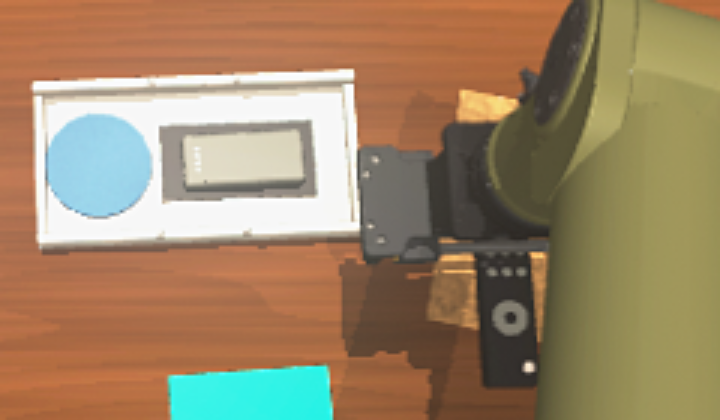

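The power bank lies on the liner at crop (243,160), 2 mm off centre. The black remote is still on the mat (510,320). Next I fetch it.

```bash
python3 -m pendant '[{"delta_rot":[0,0,0.06],"translation":[-0.26,0.66,0],"jaw":0.8},{"delta_rot":[0,0,0],"translation":[-0.26,0.66,0],"jaw":0.8},{"delta_rot":[0,0,0],"translation":[-0.26,0.66,0],"jaw":0.8},{"delta_rot":[0,0,0],"translation":[0,0,0.5],"jaw":0.8},{"delta_rot":[0,0,0],"translation":[0,0,0.8],"jaw":0.8},{"delta_rot":[0,0,0],"translation":[0,0,0.8],"jaw":0.8},{"delta_rot":[0,0,0],"translation":[0,0,0.3],"jaw":0.8},{"delta_rot":[0,0,0],"translation":[0,0,0],"jaw":0.8},{"delta_rot":[0,0,0],"translation":[0,0,0],"jaw":0.8}]'
python3 -c "
from h import *
go(.453,-.2575,.0055,0.3)"
```

```text
t: 34.15
ee_pos: [0.4531, -0.2578, 0.0455]
orientation: [3.141, 0.006, 0.002]
force: [0.3, -0.3, 0.7]
width: 0.0696
finger_force: 0.0
pos [ 0.4531 -0.2578  0.0455] yaw 0.21 w 0.0696 F [ 0.3 -0.3  0.7] tilt [ 1.e-03 -5.e-04 -1.e+00]
tool units now [-0.01 -0.01  1.33] wz units -0.01
```

```bash
python3 -m pendant '[{"delta_rot":[0,0,0],"translation":[0,0,0.5],"jaw":0.8},{"delta_rot":[0,0,0],"translation":[0,0,0.5],"jaw":0.8},{"delta_rot":[0,0,0],"translation":[0,0,0.25],"jaw":0.8},{"delta_rot":[0,0,0],"translation":[0,0,0.08],"jaw":0.8},{"delta_rot":[0,0,0],"translation":[0,0,0],"jaw":0.8},{"delta_rot":[0,0,0],"translation":[0,0,0],"jaw":0.5},{"delta_rot":[0,0,0],"translation":[0,0,0],"jaw":0.3},{"delta_rot":[0,0,0],"translation":[0,0,0],"jaw":0.3},{"delta_rot":[0,0,0],"translation":[0,0,0],"jaw":0.3},{"delta_rot":[0,0,0],"translation":[0,0,0],"jaw":0.3}]' 25
python3 -m pendant '[{"delta_rot":[0,0,0],"translation":[0,0,-0.4],"jaw":0.3},{"delta_rot":[0,0,0],"translation":[0,0,-0.8],"jaw":0.3},{"delta_rot":[0,0,0],"translation":[0,-0.3,-0.9],"jaw":0.3},{"delta_rot":[0,0,0],"translation":[0.3,-0.5,-0.8],"jaw":0.3},{"delta_rot":[0,0,0],"translation":[0.5,-0.8,-0.4],"jaw":0.3},{"delta_rot":[0,0,0],"translation":[0.5,-0.8,0],"jaw":0.3},{"delta_rot":[0,0,0],"translation":[0.5,-0.8,0],"jaw":0.3},{"delta_rot":[0,0,0],"translation":[0.5,-0.8,0],"jaw":0.3},{"delta_rot":[0,0,0],"translation":[0.5,-0.8,0],"jaw":0.3},{"delta_rot":[0,0,0],"translation":[0.4,-0.8,0],"jaw":0.3},{"delta_rot":[0,0,0],"translation":[0.2,-0.8,0],"jaw":0.3},{"delta_rot":[0,0,0],"translation":[0,-0.7,0],"jaw":0.3}]'
python3 -m pendant '[{"delta_rot":[0,0,0],"translation":[0,-0.4,0],"jaw":0.3},{"delta_rot":[0,0,0],"translation":[0,0,0],"jaw":0.3},{"delta_rot":[0,0,0],"translation":[0,0,0],"jaw":0.3},{"delta_rot":[0,0,0],"translation":[0,0,0],"jaw":0.3}]'
python3 -c "
from h import *
go(.554,-.0107,.031,1.5)"
```

```text
t: 35.15
ee_pos: [0.4526, -0.2578, 0.005]
orientation: [3.141, 0.005, 0.001]
force: [-0.6, 0.7, 1.2]
width: 0.0436
finger_force: 25.0
t: 36.35
ee_pos: [0.5543, -0.0426, 0.1043]
orientation: [-3.141, -0.007, -0.001]
force: [-0.6, -0.2, -0.9]
width: 0.0439
finger_force: 25.0
t: 36.75
ee_pos: [0.5535, -0.0343, 0.1038]
orientation: [3.141, 0.001, -0.0]
force: [-0.4, -0.9, -2.2]
width: 0.0438
finger_force: 25.0
pos [ 0.5535 -0.0343  0.1038] yaw 0.05 w 0.0438 F [-0.4 -0.9 -2.2] tilt [-2.0e-04 -1.1e-03 -1.0e+00]
tool units now [ 0.02 -0.79  2.42] wz units -0.18
```

```bash
python3 -m pendant '[{"delta_rot":[0,0,-0.18],"translation":[0,-0.4,0],"jaw":0.3},{"delta_rot":[0,0,0],"translation":[0.02,-0.39,0],"jaw":0.3},{"delta_rot":[0,0,0],"translation":[0,0,0.4],"jaw":0.3},{"delta_rot":[0,0,0],"translation":[0,0,0.8],"jaw":0.3},{"delta_rot":[0,0,0],"translation":[0,0,0.5],"jaw":0.3},{"delta_rot":[0,0,0],"translation":[0,0,0.3],"jaw":0.3},{"delta_rot":[0,0,0],"translation":[0,0,0.1],"jaw":0.3},{"delta_rot":[0,0,0],"translation":[0,0,0],"jaw":0.3},{"delta_rot":[0,0,0],"translation":[0,0,0],"jaw":0.3},{"delta_rot":[0,0,0],"translation":[0,0,0],"jaw":0.3}]'
python3 -c "
from h import *
go(.554,-.0107,.031,1.5)"
```

```text
t: 37.75
ee_pos: [0.5547, -0.0087, 0.0416]
orientation: [3.141, 0.044, 0.003]
force: [-0.4, -0.0, -1.2]
width: 0.044
finger_force: 25.0
pos [ 0.5547 -0.0087  0.0416] yaw 1.62 w 0.044 F [-0.4 -0.  -1.2] tilt [ 1.7e-03 -3.0e-04 -1.0e+00]
tool units now [-0.03  0.07  0.35] wz units 0.02
```

```bash
python3 -m pendant '[{"delta_rot":[0,0,0],"translation":[0,0.07,0.15],"jaw":0.3},{"delta_rot":[0,0,0],"translation":[0,0,0.12],"jaw":0.3},{"delta_rot":[0,0,0],"translation":[0,0,0.06],"jaw":0.3},{"delta_rot":[0,0,0],"translation":[0,0,0.03],"jaw":0.3},{"delta_rot":[0,0,0],"translation":[0,0,0],"jaw":0.3},{"delta_rot":[0,0,0],"translation":[0,0,0],"jaw":0.3}]'
python3 -m pendant '[{"delta_rot":[0,0,0],"translation":[0,0,0],"jaw":0.55},{"delta_rot":[0,0,0],"translation":[0,0,0],"jaw":0.7},{"delta_rot":[0,0,0],"translation":[0,0,0],"jaw":0.7},{"delta_rot":[0,0,0],"translation":[0,0,-0.4],"jaw":0.7},{"delta_rot":[0,0,0],"translation":[0,0,-0.8],"jaw":0.7},{"delta_rot":[0,0,0],"translation":[0,0,-1],"jaw":0.7},{"delta_rot":[0,0,0],"translation":[0,0,-1],"jaw":0.8},{"delta_rot":[0,0,0],"translation":[0,0,-1],"jaw":0.8},{"delta_rot":[0,0,0],"translation":[0,0,-1],"jaw":0.8},{"delta_rot":[0,0,0],"translation":[0,0.5,-1],"jaw":0.8},{"delta_rot":[0,0,0],"translation":[0,1,-0.4],"jaw":0.8},{"delta_rot":[0,0,0],"translation":[0,1,0],"jaw":0.8}]'
python3 -m pendant '[{"delta_rot":[0,0,0.18],"translation":[0,1,0],"jaw":0.8},{"delta_rot":[0,0,0],"translation":[0,1,0],"jaw":0.8},{"delta_rot":[0,0,0],"translation":[0,1,0],"jaw":0.8},{"delta_rot":[0,0,0],"translation":[0,1,0],"jaw":0.8},{"delta_rot":[0,0,0],"translation":[0,1,0],"jaw":0.8},{"delta_rot":[0,0,0],"translation":[0,1,0],"jaw":0.8},{"delta_rot":[0,0,0],"translation":[0,1,0],"jaw":0.8},{"delta_rot":[0,0,0],"translation":[0,1,0],"jaw":0.8},{"delta_rot":[0,0,0],"translation":[0,0.8,0],"jaw":0.8},{"delta_rot":[0,0,0],"translation":[0,0,0],"jaw":0.8},{"delta_rot":[0,0,0],"translation":[0,0,0],"jaw":0.8},{"delta_rot":[0,0,0],"translation":[0,0,0],"jaw":0.8}]'
python3 - <<'E'
from seg import *
go(.5555,-.3627,.1415,0)
shot('top','top7');p,d,H,S,V,C=ld('top7');Z=C[...,2]
q=C[(Z>.044)&(Z<.055)&box(290,322,160,245)]; r=cv2.minAreaRect((q[:,:2]*1000).astype(np.float32)); print('black',len(q),r,np.median(q[:,2]))
q=C[(Z>.017)&(Z<.026)&box(290,350,185,222)]; r=cv2.minAreaRect((q[:,:2]*1000).astype(np.float32)); print('bank',len(q),r,np.median(q[:,2]))
E
```

```text
t: 38.35
ee_pos: [0.5537, -0.011, 0.031]
orientation: [3.14, 0.044, -0.001]
force: [-3.8, -0.3, 7.8]
width: 0.0436
finger_force: 25.0
t: 39.55
ee_pos: [0.5578, -0.0858, 0.2319]
orientation: [3.14, 0.048, 0.01]
force: [0.1, -0.5, 0.4]
width: 0.0697
finger_force: 0.0
t: 40.75
ee_pos: [0.5581, -0.3482, 0.2278]
orientation: [-3.14, -0.007, 0.0]
force: [0.3, 0.5, -0.1]
width: 0.0696
finger_force: 0.0
pos [ 0.5581 -0.3482  0.2278] yaw 0.26 w 0.0696 F [ 0.3  0.5 -0.1] tilt [-1.0e-04  1.2e-03 -1.0e+00]
tool units now [-0.09  0.49  2.88] wz units 0.03
black 1294 ((556.0581665039062, -11.436346054077148), (179.81829833984375, 44.111595153808594), 1.576480507850647) 0.04934056529508757
bank 387 ((556.1646728515625, -66.88045501708984), (44.0339469909668, 61.882537841796875), 2.3421030044555664) 0.022676246436707403
```

```bash
python3 -m pendant '[{"delta_rot":[0,0,0.03],"translation":[-0.09,0.49,0],"jaw":0.8},{"delta_rot":[0,0,0],"translation":[0,0,0],"jaw":0.8},{"delta_rot":[0,0,0],"translation":[0,0,0.4],"jaw":0.8},{"delta_rot":[0,0,0],"translation":[0,0,0.7],"jaw":0.8},{"delta_rot":[0,0,0],"translation":[0,0,0.7],"jaw":0.8},{"delta_rot":[0,0,0],"translation":[0,0,0.6],"jaw":0.8},{"delta_rot":[0,0,0],"translation":[0,0,0.3],"jaw":0.8},{"delta_rot":[0,0,0],"translation":[0,0,0.15],"jaw":0.8},{"delta_rot":[0,0,0],"translation":[0,0,0],"jaw":0.8},{"delta_rot":[0,0,0],"translation":[0,0,0],"jaw":0.8}]'
python3 -m pendant '[{"delta_rot":[0,0,0],"translation":[0,0,0],"jaw":0.3},{"delta_rot":[0,0,0],"translation":[0,0,0],"jaw":0.2},{"delta_rot":[0,0,0],"translation":[0,0,0],"jaw":0.1},{"delta_rot":[0,0,0],"translation":[0,0,0],"jaw":0.1},{"delta_rot":[0,0,0],"translation":[0,0,0],"jaw":0.1},{"delta_rot":[0,0,0],"translation":[0,0,0],"jaw":0.1},{"delta_rot":[0,0,0],"translation":[0,0,0],"jaw":0.1},{"delta_rot":[0,0,0],"translation":[0,0,0],"jaw":0.1}]' 25
```

```text
t: 41.8
ee_pos: [0.5556, -0.3646, 0.1433]
orientation: [3.141, -0.001, 0.002]
force: [0.3, 0.2, 0.3]
width: 0.0699
finger_force: 0.0
t: 42.6
ee_pos: [0.5551, -0.3642, 0.1425]
orientation: [-3.141, 0.001, 0.0]
force: [-1.1, 0.5, 0.5]
width: 0.0303
finger_force: 25.0
```

```bash
python3 -m pendant '[{"delta_rot":[0,0,0],"translation":[0,0,-0.3],"jaw":0.1},{"delta_rot":[0,0,0],"translation":[0,0,-0.6],"jaw":0.1},{"delta_rot":[0,0,0],"translation":[0,0,-0.8],"jaw":0.1},{"delta_rot":[0,0,0],"translation":[0,0,-0.8],"jaw":0.1},{"delta_rot":[0,0,0],"translation":[0,-0.2,-0.5],"jaw":0.1},{"delta_rot":[0,0,0],"translation":[0,-0.4,-0.2],"jaw":0.1},{"delta_rot":[0,0,0],"translation":[0,-0.6,0],"jaw":0.1},{"delta_rot":[0,0,0],"translation":[0,-0.8,0],"jaw":0.1},{"delta_rot":[0,0,0],"translation":[0,-0.8,0],"jaw":0.1},{"delta_rot":[0,0,0],"translation":[0,-0.8,0],"jaw":0.1},{"delta_rot":[0,0,0],"translation":[0,-0.8,0],"jaw":0.1},{"delta_rot":[0,0,0],"translation":[0,-0.8,0],"jaw":0.1}]'
python3 -m pendant '[{"delta_rot":[0,0,0],"translation":[0,-0.8,0],"jaw":0.1},{"delta_rot":[0,0,0],"translation":[0,-0.8,0],"jaw":0.1},{"delta_rot":[0,0,0],"translation":[0,-0.8,0],"jaw":0.1},{"delta_rot":[0,0,0],"translation":[0,-0.8,0],"jaw":0.1},{"delta_rot":[0,0,0],"translation":[0,-0.8,0],"jaw":0.1},{"delta_rot":[0,0,0],"translation":[0,-0.8,0],"jaw":0.1},{"delta_rot":[0,0,0],"translation":[0,-0.8,0],"jaw":0.1},{"delta_rot":[0,0,0],"translation":[0,-0.8,0],"jaw":0.1},{"delta_rot":[0,0,0],"translation":[0,-0.8,0],"jaw":0.1},{"delta_rot":[0,0,0],"translation":[0,-0.8,0],"jaw":0.1},{"delta_rot":[0,0,0],"translation":[0,-0.5,0],"jaw":0.1},{"delta_rot":[0,0,0],"translation":[0,-0.3,0],"jaw":0.1}]'
python3 -m pendant '[{"delta_rot":[0,0,0],"translation":[0,0,0],"jaw":0.1},{"delta_rot":[0,0,0],"translation":[0,0,0],"jaw":0.1},{"delta_rot":[0,0,0],"translation":[0,0,0],"jaw":0.1}]'
python3 -c "
from h import *
go(.552,.0713,.149,0)"
```

```text
t: 43.8
ee_pos: [0.5541, -0.2049, 0.2367]
orientation: [-3.14, -0.002, 0.004]
force: [-0.1, 0.7, -2.6]
width: 0.0305
finger_force: 25.0
t: 45.0
ee_pos: [0.5541, 0.0583, 0.2375]
orientation: [-3.142, -0.004, 0.003]
force: [-0.2, -0.0, -3.4]
width: 0.0304
finger_force: 25.0
t: 45.3
ee_pos: [0.5555, 0.0539, 0.2382]
orientation: [3.141, -0.005, -0.001]
force: [0.9, -0.2, -2.6]
width: 0.03
finger_force: 25.0
pos [0.5555 0.0539 0.2382] yaw -0.19 w 0.03 F [ 0.9 -0.2 -2.6] tilt [-3.e-04 -9.e-04 -1.e+00]
tool units now [-0.12 -0.58  2.97] wz units -0.02
```

```bash
python3 -m pendant '[{"delta_rot":[0,0,0],"translation":[-0.06,-0.29,0],"jaw":0.1},{"delta_rot":[0,0,0],"translation":[-0.06,-0.29,0],"jaw":0.1},{"delta_rot":[0,0,0],"translation":[0,0,0.4],"jaw":0.1},{"delta_rot":[0,0,0],"translation":[0,0,0.7],"jaw":0.1},{"delta_rot":[0,0,0],"translation":[0,0,0.7],"jaw":0.1},{"delta_rot":[0,0,0],"translation":[0,0,0.5],"jaw":0.1},{"delta_rot":[0,0,0],"translation":[0,0,0.3],"jaw":0.1},{"delta_rot":[0,0,0],"translation":[0,0,0.1],"jaw":0.1},{"delta_rot":[0,0,0],"translation":[0,0,0],"jaw":0.1},{"delta_rot":[0,0,0],"translation":[0,0,0],"jaw":0.1},{"delta_rot":[0,0,0],"translation":[0,0,0],"jaw":0.1}]'
python3 -c "
from h import *
go(.552,.0713,.1485,0)"
```

```text
t: 46.4
ee_pos: [0.5525, 0.0732, 0.1584]
orientation: [-3.142, 0.002, -0.003]
force: [0.3, -0.8, -3.0]
width: 0.0302
finger_force: 25.0
pos [0.5525 0.0732 0.1584] yaw -0.06 w 0.0302 F [ 0.3 -0.8 -3. ] tilt [ 0.0018  0.     -1.    ]
tool units now [-0.02  0.06  0.33] wz units -0.01
```

```bash
python3 -m pendant '[{"delta_rot":[0,0,0],"translation":[0,0.06,0.1],"jaw":0.1},{"delta_rot":[0,0,0],"translation":[0,0,0.1],"jaw":0.1},{"delta_rot":[0,0,0],"translation":[0,0,0.08],"jaw":0.1},{"delta_rot":[0,0,0],"translation":[0,0,0.05],"jaw":0.1},{"delta_rot":[0,0,0],"translation":[0,0,0],"jaw":0.1},{"delta_rot":[0,0,0],"translation":[0,0,0],"jaw":0.1}]'
```

```text
t: 47.0
ee_pos: [0.5523, 0.0713, 0.1484]
orientation: [3.141, -0.001, 0.002]
force: [-1.4, 0.0, 4.2]
width: 0.0305
finger_force: 25.0
```

Contact felt (the force reversed to +4 N). Next I release, retreat and check.

```bash
python3 -m pendant '[{"delta_rot":[0,0,0],"translation":[0,0,0],"jaw":0.5},{"delta_rot":[0,0,0],"translation":[0,0,0],"jaw":0.6},{"delta_rot":[0,0,0],"translation":[0,0,0],"jaw":0.8},{"delta_rot":[0,0,0],"translation":[0,0,0],"jaw":0.8},{"delta_rot":[0,0,0],"translation":[0,0,-0.4],"jaw":0.8},{"delta_rot":[0,0,0],"translation":[0,0,-0.8],"jaw":0.8},{"delta_rot":[0,0,0],"translation":[0,0,-0.8],"jaw":0.8},{"delta_rot":[0,0,0],"translation":[0,0,-0.8],"jaw":0.8},{"delta_rot":[0,0,0],"translation":[0,0.8,0],"jaw":0.8},{"delta_rot":[0,0,0],"translation":[0,1,0],"jaw":0.8},{"delta_rot":[0,0,0],"translation":[0,1,0],"jaw":0.8},{"delta_rot":[0,0,0],"translation":[0,1,0],"jaw":0.8}]'
python3 -m pendant '[{"delta_rot":[0,0,0],"translation":[0,1,0],"jaw":0.8},{"delta_rot":[0,0,0],"translation":[0,1,0],"jaw":0.8},{"delta_rot":[0,0,0],"translation":[0,1,0],"jaw":0.8},{"delta_rot":[0,0,0],"translation":[0,1,0],"jaw":0.8},{"delta_rot":[0,0,0],"translation":[0,1,0],"jaw":0.8},{"delta_rot":[0,0,0],"translation":[0,1,0],"jaw":0.8},{"delta_rot":[0,0,0],"translation":[0,1,0],"jaw":0.8},{"delta_rot":[0,0,0],"translation":[0,0.6,0],"jaw":0.8},{"delta_rot":[0,0,0],"translation":[0,0,0],"jaw":0.8},{"delta_rot":[0,0,0],"translation":[0,0,0],"jaw":0.8},{"delta_rot":[0,0,0],"translation":[0,0,0],"jaw":0.8}]'
python3 - <<'E'
from seg import *
p,d=shot('top','top8');p,d,H,S,V,C=ld('top8');Z=C[...,2]
def r(n,m):
    q=C[m]; print(n,len(q),cv2.minAreaRect((q[:,:2]*1000).astype(np.float32)),np.median(q[:,2]))
r('black',(Z>.044)&(Z<.055)&box(294,322,160,245)); r('silver',(Z>.0215)&(Z<.032)&box(170,215,175,260)); r('bank',(Z>.017)&(Z<.026)&box(290,350,185,222))
q=C[(Z>.165)&(Z<.18)&box(250,300,165,225)]; print('cap',(q[:,:2].min(0)+q[:,:2].max(0))/2,np.median(q[:,2]))
E
```

```text
t: 48.2
ee_pos: [0.5519, -0.0438, 0.2327]
orientation: [3.141, -0.001, 0.002]
force: [0.8, -0.3, 0.6]
width: 0.0699
finger_force: 0.0
t: 49.3
ee_pos: [0.5522, -0.2683, 0.2318]
orientation: [-3.141, -0.003, -0.001]
force: [0.4, 0.7, 0.0]
width: 0.0699
finger_force: 0.0
black 1297 ((555.9448852539062, -11.39206314086914), (180.20799255371094, 44.045326232910156), 1.531085729598999) 0.04925919017567559
silver 689 ((527.5208740234375, 272.9855041503906), (121.2764892578125, 36.69795227050781), 8.561841011047363) 0.027055959504731275
bank 389 ((556.001220703125, -66.84029388427734), (44.63810348510742, 61.37404251098633), 3.4022247791290283) 0.022812216554878306
cap [0.55167486 0.07051263] 0.17430180508773851
```

View pics/top8.png

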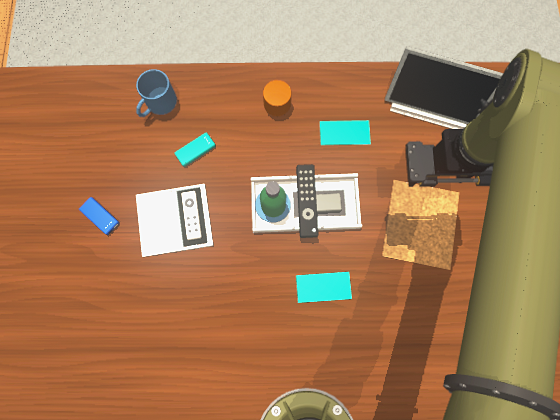

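Everything is in place: bottle upright on the coaster (272,200), black remote across the rims (307,202), bank on the liner (330,202), silver remote on the pad (192,217), arm clear.

```bash
python3 -c "
from workcell import ctrl
print(ctrl.hand_in())"
```

```text
the job is handed in; nothing more can be done
None
```

The job is handed in after 49 s on the robot's clock; in the last picture all four items were in place, each about 2 mm or less from its target, with the bottle upright and the arm clear, but the hand-in call gave no verdict.

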